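# Turn the drying tray to the waste tub and sweep it clear

### The job

Pin the tray by standing the steel weight inside its far corner on the tub's side, then push the opposite corner so that the tray slides a quarter turn on the riser about the weight, which must hardly shift (at most 4 cm), until the tray's open side squarely faces the tub. With the hand wiper, sweep the three loose caps off the tray over its open side into the tub, never touching the caps with the gripper, and then stand the wiper upright on the black bench top again, leaving the weight in its corner. Slide the tray, do not lift or tip it, and leave the bottle, the carton and the beaker alone.

Things in the scene. Friction and masses are not known exactly. Their poses are not given: they have to be found in the camera images.
- riser: fixed grey board block on the black bench, 300 (its x, from -160 to +140 mm) x 330 (its y) x 50 mm high, flat top; origin on its underside, midway in y. On it a fixed wooden stop bar, 18 mm high, 12 mm thick, along y, near face at x = +125 mm, keeps the tray from sliding away from the robot. It stands within about 0.12 rad of square to the robot, its +y side to the robot's left, where the tub stands.
- tray: loose bare-metal tray, 0.2 kg, 170 x 170 x 33 mm, on the riser; origin: centre of its underside. Floor 5 mm, walls 4 mm thick on -x, +x and -y sides, open on +y. At the start +y points to the robot (yaw +90 deg from the riser's); at the end x, y must lie along the riser's, +y to the tub. Pushed outside the -x wall 60 to 80 mm to +y of its middle, along an arc round the corner at +x, -y, it turns freely; dragging along the wall jams it.
- weight_spot (a point): point on the tray's floor where the weight's centre belongs, inside the corner at the tray's +x, -y (at the start the one far from the robot on the tub's side); it must hardly shift while the tray turns: 52 mm along the tray's +x, 52 mm along its -y, 5 mm above its underside.
- open_edge (a point): middle of the tray's open edge, at the height of its floor: 85 mm along the tray's +y from its origin, 5 mm above the underside.
- weight: loose steel weight, about 0.8 kg, upright on the bench: round body 48 mm in diameter, 50 mm high, a thin neck, then a round grip knob 26 mm in diameter from 64 to 88 mm height; 90 mm in all. Origin at the centre of its underside, z up. It and the wiper stand on the bench on the riser's side away from the tub, in either order.
- wiper: loose hand wiper, 0.09 kg, upright on the bench: black rubber foot 84 (x) x 26 (y) x 16 mm high, a 12 mm thick white web 70 mm long above it, and a white grip bar along x, 84 mm long, 18 mm thick (y), from 38 to 66 mm height. Origin at the centre of the foot's underside, z up. Either long side of the foot is a sweeping edge.
- cap1: loose black vial cap, a disc 22 mm in diameter, 14 mm high, on the tray's floor; origin at the centre of its underside. At the start all caps lie 4 to 52 mm to the -x side of the tray's middle line; this one is farthest from the open edge, about 12 mm to the -y side of the tray's middle.
- cap2: a second, equal cap, about 21 mm to the tray's +y side of its middle.
- cap3: a third, equal cap, nearest to the open edge, about 54 mm to the tray's +y side of its middle.
- tub: loose white open-topped waste tub, 150 (x) x 120 (y) x 44 mm high, walls 3 mm, standing on the bench close against the riser's +y side, its rim 6 mm below the riser's top; origin at the centre of its underside.
- bottle: amber bottle, 60 mm in diameter, 150 mm high, beyond the riser; to be left alone. Origin at the centre of its underside.
- carton: white carton, 60 x 90 x 70 mm, beyond the riser; to be left alone. Origin at the centre of its underside.
- beaker: glass beaker, 70 mm in diameter, 90 mm high, beyond the riser; to be left alone. Origin at the centre of its underside.
There are look-alikes about, which are no part of the job. Leave any blue look-alike of the weight alone.

How it is judged (in metres and radians):
On the way, in this order (a step that is already met when the one before it is completed fails the run):
1. the weight stands free of the gripper inside the tray's far corner on the tub's side, the tray not yet turned (horizontal distance between weight and weight_spot below 0.02 m and angle between weight's own z axis and vertical below 0.1 rad and z of weight in the frame of tray below 0.012 m and contact force between the fingers and weight below 0.1 N and angle between the x axis of tray and the x axis of riser, either way round above 1.2 rad and distance of weight_spot from where it was at the start of the episode below 0.04 m), for 0.2 s.
2. the tray is turned a quarter so that its open side faces the tub, its weighted corner still in place (angle between the x axis of tray and the x axis of riser, either way round below 0.15 rad and y of open_edge in the frame of riser above 0.12 m and distance of weight_spot from where it was at the start of the episode below 0.04 m and horizontal distance between weight and weight_spot below 0.02 m and angle between weight's own z axis and vertical below 0.1 rad and z of weight in the frame of tray below 0.012 m), for 0.2 s.
3. the wiper is in the tray with the three caps still on it (x of wiper in the frame of tray between -0.085 and 0.085 m and y of wiper in the frame of tray between -0.085 and 0.085 m and z of wiper in the frame of tray below 0.025 m and height (world z) of each of cap1, cap2, cap3 above 0.05 m and angle between the x axis of tray and the x axis of riser, either way round below 0.15 rad and y of open_edge in the frame of riser above 0.12 m and distance of weight_spot from where it was at the start of the episode below 0.04 m), for 0.1 s.
4. the three caps are in the tub (x of cap1 in the frame of tub between -0.075 and 0.075 m and y of cap1 in the frame of tub between -0.06 and 0.06 m and height (world z) of each of cap1, cap2, cap3 below 0.044 m and x of cap2 in the frame of tub between -0.075 and 0.075 m and y of cap2 in the frame of tub between -0.06 and 0.06 m and x of cap3 in the frame of tub between -0.075 and 0.075 m and y of cap3 in the frame of tub between -0.06 and 0.06 m), for 0.2 s.
At the end, for the whole second after the job is handed in: weight upright within 20 mm of its spot; tray within 0.15 rad of the riser's axes, open side to the tub, weight spot within 40 mm of its start; all three caps in the tub; wiper standing upright (0.15 rad) on the bench top; all at rest (all of step 2 and all of step 4 and height (world z) of wiper between -0.01 and 0.01 m and angle between wiper's own z axis and vertical below 0.15 rad and linear speed of each of tray, weight, wiper, cap1, cap2, cap3 below 0.02 m/s); the robot touches nothing.
It fails at once if the tray is lifted or tipped (height (world z) of tray above 0.07 m or angle between tray's own z axis and vertical above 0.2 rad).
It fails at once if the gripper touches a cap (contact force between the fingers and cap1 above 0.5 N or contact force between the fingers and cap2 above 0.5 N or contact force between the fingers and cap3 above 0.5 N).
It fails at once if the bottle, carton or beaker is moved by more than 30 mm (distance of any of bottle, carton, beaker from where it was at the start of the episode above 0.03 m).
It also fails if it takes over 72 s, if anything falls off the work surface, if the arm or the gripper's body presses on something with over 40 N, if the wrist force passes 120 N, or if a joint passes its speed limit or range.

### The arm

A 6-joint arm with a two-finger parallel gripper is mounted at the origin on the work surface. World frame = base frame: x ahead of the robot, y to its left, z up, the work surface at z = 0. Lengths are in m, angles in degrees, forces in N, time in s.
With the tool pointing down it reaches from about 0.25 to 0.775 m from the base axis. Payload 4 kg.
Tool frame: the origin (TCP) lies at the very end of the fingers, on their centre line; the grasp point (between the pads) lies 19 mm behind it; z points along the fingers, y is the line along which they close (so a half turn about z gives the same grasp; the last joint's range is limited). The gripper opens to 94 mm and grips with 3 to 60 N. Pads are 16 mm wide; open, the fingers measure 119 mm over their backs; the gripper's body (75 mm by 177 mm) begins 78 mm behind the grasp point.
Start: joints at [57.233, 4.996, 78.535, -0, 96.463, -5.907], TCP at [0.249, 0.491, 0.183] pointing down, gripper open.
Joint ranges: [-177.83, 177.83], [-43.37, 116.18], [15.69, 146.23], [-61.86, 241.86], [9.47, 152.12], [-147.06, 147.06]. Speed limits (degrees/s): [159.86, 159.86, 180, 180, 180, 180].

### API

Orientations are given as a 3x3 rotation matrix whose columns are the frame's x, y, z axes.
In Python, from workcell import state, snapshot, get_calibration, close_job gives the robot as it stands.
- The arm moves only by the tool servo_tool, never from a script. Its argument "plan" is a list of rows, each an object of numbers: "x", "y", "z": the shift along the tool's x, y, z scaled (see below); "wx", "wy", "wz": the turn, a rotation vector about the tool's x, y, z scaled (see below); "fingers": the opening, from 0 (shut) to 1 (fully open). A call has 1 to 12 rows; each row shifts and turns the commanded pose from where the row before left it, along the tool's axes as they then stand; what a row does not reach is not made up. The controller multiplies each number of a shift by 300 mm and each number of a turn by pi/4 rad. A row lasts 1/12 s, in which the tool goes at most 41.7 mm and 7.16 degrees, less where a joint would pass 70% of its speed; a pose out of reach is approached as far as the arm can. A call with a number of a shift or a turn outside -1 to 1 is refused whole. A call with a gripper value outside its range is refused whole. The fingers move at their own pace and stop on an object; "force" is the grip in N (left out, the last holds). Time passes only in rows, so rows that do not move let the fingers close. It gives the time, the measured TCP pose, the force, the opening and the grip force at its end, in the units of the state.
- state(): the state, without advancing time (a new reading comes with each control period).
- snapshot(name): name is "scene" or "top" or "wrist"; returns (picture, depth): 480x640x3 uint8, red, green, blue; 480x640 float32, m along the optical axis (not along the pixel's ray), 0 where there is no reading.
- get_calibration(name): a dict with "K" (3x3 intrinsics, pixels), "dist_coeffs" ([k1, k2, p1, p2, k3] as OpenCV has them; the pictures are not rectified), "R" (3x3) and "t" (3): a world point X has camera coordinates R X + t. Camera axes: x right, y down, z forward; pixel columns grow to the right and rows downward; lengths in m; the calibration is good to about 2 mm. A picture is of the moment at which its call begins: read the wrist's pose just before it. get_calibration takes no time and is no camera call; for the wrist camera it gives the pose at the moment of the call.
- close_job(): hands the job in; it is judged then, once.
The state is a dict: "clock": time; "joint_pos": joint angles; "qd": joint speeds; "joint_torque": joint torques, N m; "position": TCP position; "ee_rot": TCP orientation; "force": force on the tool from outside, world axes, zero at the start; "torque": the same for the moment, N m; "finger_gap": opening from 0.0 (shut) to 1.0 (fully open); "grip_force": force on a finger pad.
Only numpy, scipy, OpenCV 4.12 (cv2) and the standard library are available. Lean on these libraries where they do the work, as an engineer would, in place of code of your own. Each camera call takes 0.05 s, during which the arm holds its last target. There are 200 camera calls.

## Working session

There is one attempt and no reset: what is moved stays moved. The work goes in short steps, Python scripts to look and compute and a tool call to move; the robot and the scene stay as the last step left them, time stands still between calls to the robot, and variables do not carry over. Pictures are saved under pics/ and viewed, at most 10 in all, crops included, and the job is handed in when it is done.

Besides the shell and the picture viewer there is one more tool, called after "Call:" as a command line: name --argument value ..., lists and objects as JSON in quotes. servo_tool: Moves the arm, as the interface text tells. Its arguments: {"type":"object","properties":{"plan":{"type":"array"},"force":{"type":"number"}},"required":["plan"]}

```bash
mkdir -p pics; ls
cat > h.py <<'E'
import numpy as np, cv2
from workcell import state, snapshot, get_calibration
def px2w(cal,u,v,depth=None,z=None):
    K=np.array(cal["K"]);R=np.array(cal["R"]);t=np.array(cal["t"])
    p=cv2.undistortPoints(np.array([[[u,v]]],float),K,np.array(cal["dist_coeffs"]))[0,0]
    d=np.array([p[0],p[1],1.]); c=-R.T@t; r=R.T@d
    s=depth if z is None else (z-c[2])/r[2]
    return c+s*r
def cloud(cal,D):
    K=np.array(cal["K"]);R=np.array(cal["R"]);t=np.array(cal["t"])
    v,u=np.mgrid[0:480,0:640]
    p=cv2.undistortPoints(np.stack([u,v],-1).reshape(-1,1,2).astype(float),K,np.array(cal["dist_coeffs"])).reshape(480,640,2)
    C=np.dstack([p,np.ones((480,640))])*D[...,None]
    return (C-t)@R
def save(im,name): cv2.imwrite("pics/"+name+".png",im[...,::-1])
E
python3 - <<'E'
from h import *
for n in("top","scene"):
    im,D=snapshot(n); save(im,n+"0"); np.savez(n+"0.npz",im=im,D=D)
s=state(); print(s)
E
```

```text
pics
{'clock': 0.1, 'joint_pos': array([ 5.72327986e+01,  5.03615654e+00,  7.86130463e+01, -8.44193173e-04,
        9.64649633e+01, -5.90535000e+00]), 'qd': array([ 0.10375301, -0.10248382, -0.3530985 ,  0.07262772, -0.04107186,
        0.07053193]), 'joint_torque': array([ 2.49119832e-03, -3.41254520e+01, -3.03300154e+01,  7.20453076e-02,
        3.04250023e-02, -8.59314378e-05]), 'position': array([0.24821517, 0.4902063 , 0.18203597]), 'ee_rot': array([[-8.92097727e-01,  4.51841243e-01, -1.06612397e-03],
       [ 4.51842460e-01,  8.92096159e-01, -1.68343229e-03],
       [ 1.90440959e-04, -1.98350620e-03, -9.99998015e-01]]), 'force': array([ 0.03222581, -0.90156126,  0.30454504]), 'torque': array([ 0.03050824,  0.03255153, -0.02801952]), 'grip_force': 0.0, 'finger_gap': 1.0005503299196088}
```

View pics/top0.png

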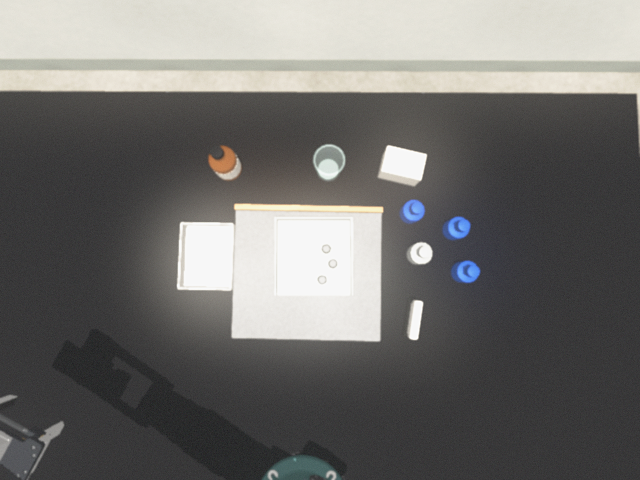

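View pics/scene0.png

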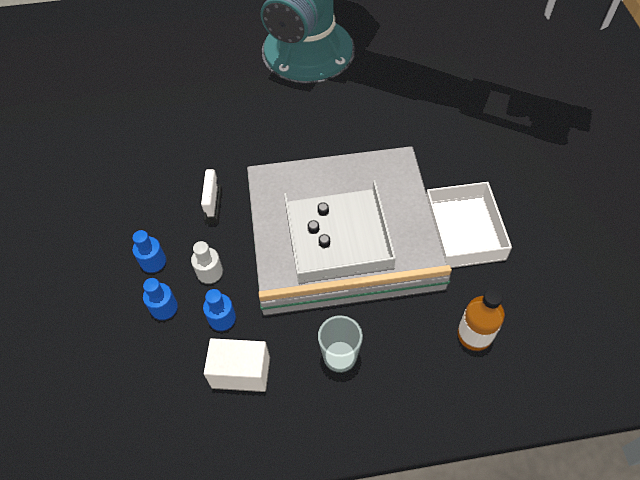

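Candidates for the weight (top picture): pale/steel one (421,253); blue look-alikes (413,211), (457,228), (467,271). I choose the steel one; wiper (415,320). Measuring with depth and a close crop.

Run:
```python
from h import *
d=np.load("top0.npz");im,D=d["im"],d["D"];cal=get_calibration("top")
P=cloud(cal,D); np.save("P.npy",P)
save(cv2.resize(im[190:350,225:485],None,fx=3,fy=3,interpolation=cv2.INTER_CUBIC),"crop0")
x,y,z=P[...,0],P[...,1],P[...,2]
R=(slice(195,345),slice(170,390))
def rect(m,name):
    n,l,st,_=cv2.connectedComponentsWithStats(m.astype(np.uint8)); k=1+np.argmax(st[1:,4]); q=P[l==k]
    print(name,len(q),q.mean(0).round(4),cv2.minAreaRect((q[:,:2]*1000).astype(np.float32)))
box=np.zeros_like(z,bool);box[195:345,165:390]=1
right=np.zeros_like(z,bool);right[285:345,400:430]=1
wt=np.zeros_like(z,bool);wt[238:268,405:440]=1
b=z
rect(box&(z>.046)&(z<.053),"risertop")
rect(box&(z>.046)&(z<.095),"riser+")
rect(box&(z>.060)&(z<.072)&(x>0),"bar")
rect(box&(z>.0745)&(z<.09),"traywall")
rect(right&(z>.05),"wiper"); rect(right&(z>.012),"wiperall")
rect(wt&(z>.075),"knob");rect(wt&(z>.02)&(z<.055),"wbody");rect(wt&(z>.02),"wall")
tb=np.zeros_like(z,bool);tb[215:295,170:236]=1
rect(tb&(z>.036)&(z<.048),"tubrim")
for n,(u,v) in dict(c1=(326,249),c2=(333,264),c3=(322,280)).items(): print(n,px2w(cal,u,v,z=.069).round(4),P[v,u].round(4))
```

```text
risertop 11631 [ 0.4898 -0.0052  0.0501] ((512.8160400390625, -11.807083129882812), (330.2272644042969, 286.0566711425781), 89.06160736083984)
riser+ 19570 [ 0.5181 -0.0124  0.0536] ((518.5155029296875, -11.900436401367188), (330.2272644042969, 297.4571228027344), 89.06160736083984)
bar 825 [ 0.6601 -0.0144  0.0678] ((660.6622314453125, -14.581085205078125), (326.7705078125, 13.09504508972168), 89.08777618408203)
traywall 463 [ 0.5792 -0.0256  0.083 ] ((553.7549438476562, -25.721153259277344), (168.55731201171875, 168.62937927246094), 89.94609069824219)
wiper 359 [ 0.4164 -0.2484  0.0675] ((435.4624328613281, -141.3590087890625), (240.6850128173828, 83.3504409790039), 79.84902954101562)
wiperall 560 [ 0.4171 -0.2454  0.0549] ((435.2818298339844, -141.32667541503906), (240.6850128173828, 83.71737670898438), 79.84902954101562)
knob 130 [ 0.5625 -0.2659  0.0881] ((562.6475219726562, -266.9999084472656), (24.021474838256836, 25.741331100463867), 0.8455877304077148)
wbody 255 [ 0.5605 -0.2594  0.048 ] ((562.583984375, -266.0024719238281), (47.422855377197266, 45.334896087646484), 10.402832984924316)
wall 405 [ 0.5612 -0.2611  0.0641] ((523.48583984375, -163.66566467285156), (47.29920959472656, 267.6332092285156), 20.96318244934082)
tubrim 205 [0.5628 0.1707 0.0429] ((553.566650390625, 192.59983825683594), (149.3782958984375, 72.44962310791016), 0.07633915543556213)
c1 [ 0.5683 -0.0537  0.069 ] [ 0.5682 -0.0537  0.0705]
c2 [ 0.5354 -0.0692  0.069 ] [ 0.5354 -0.0692  0.0684]
c3 [ 0.5002 -0.0452  0.069 ] [ 0.5002 -0.0451  0.0714]
```

View pics/crop0.png

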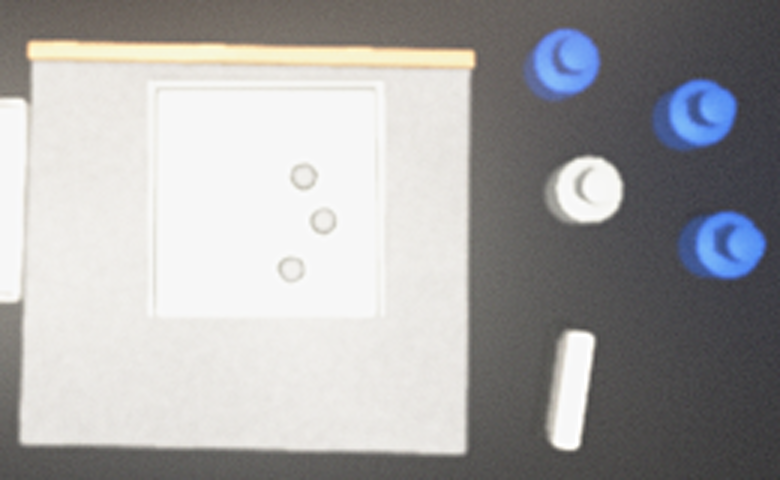

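The crop confirms the steel weight at crop (597,187), with blue look-alikes at (568,55), (712,100) and (738,240), and the wiper at (572,390). Moving: turn the tool to yaw 0, then go over the weight.

Call:
servo_tool --plan '[{"wz":0.156,"fingers":0.64},{"wz":0.156,"fingers":0.64},{"wz":0.156,"fingers":0.64},{"wz":0.156,"fingers":0.64},{"wz":0.156,"fingers":0.64},{"wz":0.156,"fingers":0.64},{"wz":0.156,"fingers":0.64},{"wz":0.156,"fingers":0.64},{"wz":0.156,"fingers":0.64},{"x":-0.115,"y":0.048,"fingers":0.64},{"x":-0.115,"y":0.048,"fingers":0.64},{"x":-0.115,"y":0.048,"fingers":0.64}]'

```text
schema error: expected keys x, y, z, wx, wy, wz, fingers
```

Call:
servo_tool --plan '[{"x":-0.115,"y":0.048},{"x":-0.115,"y":0.048},{"x":-0.115,"y":0.048},{"x":-0.115,"y":0.048},{"x":-0.115,"y":0.048},{"x":-0.115,"y":0.048},{"x":-0.115,"y":0.048},{"x":-0.115,"y":0.048},{"x":-0.115,"y":0.048},{"x":-0.115,"y":0.048},{"x":-0.115,"y":0.048},{"x":-0.115,"y":0.048}]'

```text
schema error: expected keys x, y, z, wx, wy, wz, fingers
```

Call:
servo_tool --plan '[{"x":-0.115,"y":0.048},{"x":-0.115,"y":0.048},{"x":-0.115,"y":0.048},{"x":-0.115,"y":0.048},{"x":-0.115,"y":0.048},{"x":-0.115,"y":0.048},{"x":-0.115,"y":0.048},{"x":0,"y":0},{"x":0}]'

```text
schema error: expected keys x, y, z, wx, wy, wz, fingers
```

```bash
cat >> h.py <<'E'
def delta(target,yaw):
    "shift in tool units and wz (units) to a world target, tool y at yaw deg"
    s=state();R=np.array(s["ee_rot"]);p=np.array(s["position"])
    y=np.degrees(np.arctan2(R[1,1],R[0,1]))
    a=np.radians(yaw);Rt=np.array([[-np.sin(a),np.cos(a),0],[np.cos(a),np.sin(a),0],[0,0,-1]]).T
    Rt=np.column_stack([[-np.sin(a)*-1*-1,np.cos(a),0],[np.cos(a),np.sin(a),0],[0,0,-1]])
    d=(np.array(target)-p)
    print("t",round(s["clock"],2),"p",p.round(4),"yaw",y.round(2),"wz",(-((yaw-y+180)%360-180)/45).round(4),
     "shift(now)",(R.T@d/.3).round(4),"shift(after yaw)",(Rt.T@d/.3).round(4),"F",np.round(s["force"],1),"gap",round(s["finger_gap"],3),"grip",round(s["grip_force"],1),"j",np.round(s["joint_pos"],0))
E
python3 - <<'E'
from h import *
delta([.5626,-.2665,.057],0)
P=np.load("P.npy");m=np.zeros(P.shape[:2],bool);m[295:345,403:426]=1
q=P[m&(P[...,2]>.058)&(P[...,2]<.075)];q=q[abs(q[:,1]+.25)<.04]
print(len(q),q.mean(0),cv2.minAreaRect((q[:,:2]*1000).astype(np.float32)))
E
```

```text
t 0.1 p [0.2482 0.4902 0.182 ] yaw 63.14 wz 1.4031 shift(now) [-2.0747 -1.7758  0.4199] shift(after yaw) [-2.5224  1.0479  0.4168] F [ 0.  -0.9  0.3] gap 1.001 grip 0.0 j [57.  5. 79. -0. 96. -6.]
330 [ 0.41612611 -0.24961355  0.06557802] ((415.9580383300781, -250.6044464111328), (19.14094352722168, 83.40548706054688), 81.0269546508789)
```

Call:
servo_tool --plan '[{"x":0,"y":0,"z":0,"wx":0,"wy":0,"wz":0.156,"fingers":0.64},{"x":0,"y":0,"z":0,"wx":0,"wy":0,"wz":0.156,"fingers":0.64},{"x":0,"y":0,"z":0,"wx":0,"wy":0,"wz":0.156,"fingers":0.64},{"x":0,"y":0,"z":0,"wx":0,"wy":0,"wz":0.156,"fingers":0.64},{"x":0,"y":0,"z":0,"wx":0,"wy":0,"wz":0.156,"fingers":0.64},{"x":0,"y":0,"z":0,"wx":0,"wy":0,"wz":0.156,"fingers":0.64},{"x":0,"y":0,"z":0,"wx":0,"wy":0,"wz":0.156,"fingers":0.64},{"x":0,"y":0,"z":0,"wx":0,"wy":0,"wz":0.156,"fingers":0.64},{"x":0,"y":0,"z":0,"wx":0,"wy":0,"wz":0.156,"fingers":0.64},{"x":-0.115,"y":0.048,"z":0,"wx":0,"wy":0,"wz":0,"fingers":0.64},{"x":-0.115,"y":0.048,"z":0,"wx":0,"wy":0,"wz":0,"fingers":0.64},{"x":-0.115,"y":0.048,"z":0,"wx":0,"wy":0,"wz":0,"fingers":0.64}]'

```text
clock: 1.1
position: [0.2914, 0.3859, 0.1821]
ee_rot: [[-0.001, 1.0, -0.001], [1.0, 0.001, -0.001], [-0.001, -0.001, -1.0]]
force: [0.7, 0.7, 0.1]
finger_gap: 0.636
grip_force: 0.0
```

Call:
servo_tool --plan '[{"x":-0.115,"y":0.048,"z":0,"wx":0,"wy":0,"wz":0,"fingers":0.64},{"x":-0.115,"y":0.048,"z":0,"wx":0,"wy":0,"wz":0,"fingers":0.64},{"x":-0.115,"y":0.048,"z":0,"wx":0,"wy":0,"wz":0,"fingers":0.64},{"x":-0.115,"y":0.048,"z":0,"wx":0,"wy":0,"wz":0,"fingers":0.64},{"x":-0.115,"y":0.048,"z":0,"wx":0,"wy":0,"wz":0,"fingers":0.64},{"x":-0.115,"y":0.048,"z":0,"wx":0,"wy":0,"wz":0,"fingers":0.64},{"x":-0.115,"y":0.048,"z":0,"wx":0,"wy":0,"wz":0,"fingers":0.64},{"x":-0.115,"y":0.048,"z":0,"wx":0,"wy":0,"wz":0,"fingers":0.64},{"x":-0.115,"y":0.048,"z":0,"wx":0,"wy":0,"wz":0,"fingers":0.64},{"x":-0.115,"y":0.048,"z":0,"wx":0,"wy":0,"wz":0,"fingers":0.64},{"x":-0.115,"y":0.048,"z":0,"wx":0,"wy":0,"wz":0,"fingers":0.64},{"x":-0.115,"y":0.048,"z":0,"wx":0,"wy":0,"wz":0,"fingers":0.64}]'

```text
clock: 2.1
position: [0.4642, -0.0288, 0.1827]
ee_rot: [[0.001, 1.0, -0.0], [1.0, -0.001, 0.0], [0.0, -0.0, -1.0]]
force: [1.6, 1.2, -0.5]
finger_gap: 0.64
grip_force: 0.0
```

Call:
servo_tool --plan '[{"x":-0.115,"y":0.048,"z":0,"wx":0,"wy":0,"wz":0,"fingers":0.64},{"x":-0.115,"y":0.048,"z":0,"wx":0,"wy":0,"wz":0,"fingers":0.64},{"x":-0.115,"y":0.048,"z":0,"wx":0,"wy":0,"wz":0,"fingers":0.64},{"x":-0.115,"y":0.048,"z":0,"wx":0,"wy":0,"wz":0,"fingers":0.64},{"x":-0.115,"y":0.048,"z":0,"wx":0,"wy":0,"wz":0,"fingers":0.64},{"x":-0.115,"y":0.048,"z":0,"wx":0,"wy":0,"wz":0,"fingers":0.64},{"x":-0.115,"y":0.048,"z":0,"wx":0,"wy":0,"wz":0,"fingers":0.64},{"x":0,"y":0,"z":0,"wx":0,"wy":0,"wz":0,"fingers":0.64},{"x":0,"y":0,"z":0,"wx":0,"wy":0,"wz":0,"fingers":0.64}]'

```text
clock: 2.85
position: [0.5643, -0.2699, 0.1807]
ee_rot: [[0.003, 1.0, -0.003], [1.0, -0.003, 0.002], [0.002, -0.003, -1.0]]
force: [0.5, 1.1, -0.1]
finger_gap: 0.643
grip_force: 0.0
```

```bash
python3 -c "
from h import *
delta([.5626,-.2665,.057],0)"
```

```text
t 2.85 p [ 0.5643 -0.2699  0.1807] yaw -0.19 wz -0.0042 shift(now) [ 0.0102 -0.0044  0.4123] shift(after yaw) [ 0.0112 -0.0057  0.4122] F [ 0.5  1.1 -0.1] gap 0.643 grip 0.0 j [-31.  15.  67.   0.  98. -31.]
```

Call:
servo_tool --plan '[{"x":0.011,"y":-0.005,"z":0.09,"wx":0,"wy":0,"wz":0,"fingers":0.64},{"x":0,"y":0,"z":0.09,"wx":0,"wy":0,"wz":0,"fingers":0.64},{"x":0,"y":0,"z":0.09,"wx":0,"wy":0,"wz":0,"fingers":0.64},{"x":0,"y":0,"z":0.08,"wx":0,"wy":0,"wz":0,"fingers":0.64},{"x":0,"y":0,"z":0.062,"wx":0,"wy":0,"wz":0,"fingers":0.64},{"x":0,"y":0,"z":0,"wx":0,"wy":0,"wz":0,"fingers":0.64},{"x":0,"y":0,"z":0,"wx":0,"wy":0,"wz":0,"fingers":0},{"x":0,"y":0,"z":0,"wx":0,"wy":0,"wz":0,"fingers":0},{"x":0,"y":0,"z":0,"wx":0,"wy":0,"wz":0,"fingers":0},{"x":0,"y":0,"z":0,"wx":0,"wy":0,"wz":0,"fingers":0},{"x":0,"y":0,"z":0,"wx":0,"wy":0,"wz":0,"fingers":0},{"x":0,"y":0,"z":0,"wx":0,"wy":0,"wz":0,"fingers":0}]' --force 45

```text
clock: 3.85
position: [0.5631, -0.2656, 0.0607]
ee_rot: [[0.001, 1.0, 0.0], [1.0, -0.001, -0.001], [-0.001, 0.0, -1.0]]
force: [-2.9, -0.5, 4.1]
finger_gap: 0.258
grip_force: 45.1
```

```bash
python3 -c "
from h import *
delta([.6062,.0258,.200],0)"
```

```text
t 3.85 p [ 0.5631 -0.2656  0.0607] yaw -0.05 wz -0.001 shift(now) [ 0.9712  0.1429 -0.4651] shift(after yaw) [ 0.9715  0.1437 -0.4642] F [-2.9 -0.5  4.1] gap 0.258 grip 45.1 j [-30.  17.  78.  -0.  84. -30.]
```

Call:
servo_tool --plan '[{"x":0,"y":0,"z":-0.05,"wx":0,"wy":0,"wz":0,"fingers":0},{"x":0,"y":0,"z":-0.09,"wx":0,"wy":0,"wz":0,"fingers":0},{"x":0,"y":0,"z":-0.09,"wx":0,"wy":0,"wz":0,"fingers":0},{"x":0,"y":0,"z":-0.09,"wx":0,"wy":0,"wz":0,"fingers":0},{"x":0,"y":0,"z":-0.05,"wx":0,"wy":0,"wz":0,"fingers":0},{"x":0.05,"y":0.007,"z":-0.03,"wx":0,"wy":0,"wz":0,"fingers":0},{"x":0.07,"y":0.01,"z":0,"wx":0,"wy":0,"wz":0,"fingers":0},{"x":0.09,"y":0.013,"z":0,"wx":0,"wy":0,"wz":0,"fingers":0},{"x":0.09,"y":0.013,"z":0,"wx":0,"wy":0,"wz":0,"fingers":0},{"x":0.09,"y":0.013,"z":0,"wx":0,"wy":0,"wz":0,"fingers":0},{"x":0.09,"y":0.013,"z":0,"wx":0,"wy":0,"wz":0,"fingers":0},{"x":0.09,"y":0.013,"z":0,"wx":0,"wy":0,"wz":0,"fingers":0}]'

```text
clock: 4.85
position: [0.5864, -0.0913, 0.1761]
ee_rot: [[0.0, 1.0, -0.006], [1.0, -0.0, 0.003], [0.003, -0.006, -1.0]]
force: [0.8, -0.6, -7.5]
finger_gap: 0.254
grip_force: 45.0
```

Call:
servo_tool --plan '[{"x":0.09,"y":0.013,"z":0,"wx":0,"wy":0,"wz":0,"fingers":0},{"x":0.09,"y":0.013,"z":0,"wx":0,"wy":0,"wz":0,"fingers":0},{"x":0.09,"y":0.013,"z":0,"wx":0,"wy":0,"wz":0,"fingers":0},{"x":0.07,"y":0.01,"z":0,"wx":0,"wy":0,"wz":0,"fingers":0},{"x":0.04,"y":0.006,"z":0,"wx":0,"wy":0,"wz":0,"fingers":0},{"x":0.021,"y":0.003,"z":0,"wx":0,"wy":0,"wz":0,"fingers":0},{"x":0,"y":0,"z":0,"wx":0,"wy":0,"wz":0,"fingers":0},{"x":0,"y":0,"z":0,"wx":0,"wy":0,"wz":0,"fingers":0}]'

```text
clock: 5.52
position: [0.605, 0.0254, 0.1785]
ee_rot: [[0.001, 1.0, -0.002], [1.0, -0.001, -0.001], [-0.001, -0.002, -1.0]]
force: [-0.9, -1.3, -7.8]
finger_gap: 0.256
grip_force: 45.0
```

```bash
python3 -c "
from h import *
delta([.6062,.0258,.1162],0)
im,D=snapshot('wrist');save(im,'w1')"
```

```text
t 5.52 p [0.605  0.0254 0.1785] yaw -0.06 wz -0.0013 shift(now) [0.0017 0.0046 0.2076] shift(after yaw) [0.0015 0.0042 0.2076] F [-0.9 -1.3 -7.8] gap 0.256 grip 45.0 j [-3. 12. 71. -0. 97. -3.]
```

View pics/w1.png

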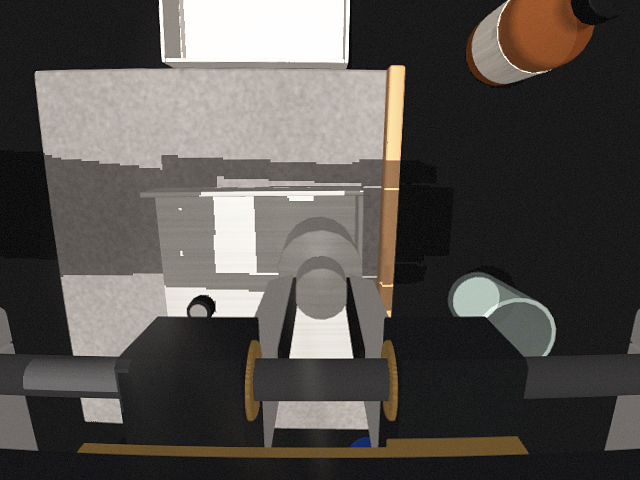

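The wrist view shows the weight held upright (320,270) above the tray corner at (360,190). Lowering it.

Call:
servo_tool --plan '[{"x":0.001,"y":0.002,"z":0.05,"wx":0,"wy":0,"wz":0,"fingers":0},{"x":0,"y":0.002,"z":0.06,"wx":0,"wy":0,"wz":0,"fingers":0},{"x":0,"y":0,"z":0.05,"wx":0,"wy":0,"wz":0,"fingers":0},{"x":0,"y":0,"z":0.025,"wx":0,"wy":0,"wz":0,"fingers":0},{"x":0,"y":0,"z":0.01,"wx":0,"wy":0,"wz":0,"fingers":0},{"x":0,"y":0,"z":0.006,"wx":0,"wy":0,"wz":0,"fingers":0},{"x":0,"y":0,"z":0.004,"wx":0,"wy":0,"wz":0,"fingers":0},{"x":0,"y":0,"z":0,"wx":0,"wy":0,"wz":0,"fingers":0},{"x":0,"y":0,"z":0,"wx":0,"wy":0,"wz":0,"fingers":0}]'

```text
clock: 6.32
position: [0.6073, 0.0262, 0.1192]
ee_rot: [[0.001, 1.0, 0.002], [1.0, -0.001, -0.0], [-0.0, 0.002, -1.0]]
force: [-0.7, -0.0, -8.4]
finger_gap: 0.253
grip_force: 45.0
```

```bash
python3 -c "
from h import *
delta([.6062,.0258,.1162],0)"
```

```text
t 6.32 p [0.6073 0.0262 0.1192] yaw -0.05 wz -0.0011 shift(now) [-0.0013 -0.0038  0.01  ] shift(after yaw) [-0.0013 -0.0038  0.0101] F [-0.7 -0.  -8.4] gap 0.253 grip 45.0 j [-3. 13. 76.  0. 90. -3.]
```

Still hanging (-8.4 N). I'll lower a bit more.

Call:
servo_tool --plan '[{"x":0,"y":-0.003,"z":0.006,"wx":0,"wy":0,"wz":0,"fingers":0},{"x":0,"y":0,"z":0.004,"wx":0,"wy":0,"wz":0,"fingers":0},{"x":0,"y":0,"z":0.003,"wx":0,"wy":0,"wz":0,"fingers":0},{"x":0,"y":0,"z":0,"wx":0,"wy":0,"wz":0,"fingers":0}]'

```text
clock: 6.65
position: [0.6063, 0.0261, 0.1159]
ee_rot: [[0.001, 1.0, 0.002], [1.0, -0.001, -0.0], [-0.0, 0.002, -1.0]]
force: [-1.3, -0.4, -0.6]
finger_gap: 0.251
grip_force: 45.0
```

Call:
servo_tool --plan '[{"x":0,"y":0,"z":0,"wx":0,"wy":0,"wz":0,"fingers":0.64},{"x":0,"y":0,"z":0,"wx":0,"wy":0,"wz":0,"fingers":0.64},{"x":0,"y":0,"z":0,"wx":0,"wy":0,"wz":0,"fingers":0.64},{"x":0,"y":0,"z":0,"wx":0,"wy":0,"wz":0,"fingers":0.64},{"x":0,"y":0,"z":-0.05,"wx":0,"wy":0,"wz":0,"fingers":0.64},{"x":0,"y":0,"z":-0.08,"wx":0,"wy":0,"wz":0,"fingers":0.64},{"x":0,"y":0,"z":-0.08,"wx":0,"wy":0,"wz":0,"fingers":0.64},{"x":0,"y":0,"z":-0.06,"wx":0,"wy":0,"wz":0,"fingers":0.64},{"x":0,"y":0,"z":0,"wx":0,"wy":0,"wz":0,"fingers":0.4},{"x":-0.09,"y":-0.068,"z":0,"wx":0,"wy":0,"wz":0,"fingers":0},{"x":-0.09,"y":-0.068,"z":0,"wx":0,"wy":0,"wz":0,"fingers":0},{"x":-0.09,"y":-0.068,"z":0,"wx":0,"wy":0,"wz":0,"fingers":0}]' --force 20

```text
clock: 7.65
position: [0.5437, -0.0549, 0.1936]
ee_rot: [[-0.001, 1.0, -0.001], [1.0, 0.001, 0.0], [0.0, -0.001, -1.0]]
force: [-0.3, -0.9, -0.8]
finger_gap: 0.392
grip_force: 0.0
```

Call:
servo_tool --plan '[{"x":-0.09,"y":-0.068,"z":0,"wx":0,"wy":0,"wz":0,"fingers":0},{"x":-0.09,"y":-0.068,"z":0,"wx":0,"wy":0,"wz":0,"fingers":0},{"x":-0.09,"y":-0.068,"z":0,"wx":0,"wy":0,"wz":0,"fingers":0},{"x":0,"y":0,"z":0,"wx":0,"wy":0,"wz":0,"fingers":0},{"x":0,"y":0,"z":0,"wx":0,"wy":0,"wz":0,"fingers":0}]'

```text
clock: 8.07
position: [0.4825, -0.1364, 0.1943]
ee_rot: [[0.004, 1.0, -0.0], [1.0, -0.004, 0.001], [0.001, -0.0, -1.0]]
force: [0.7, 0.3, -0.1]
finger_gap: 0.037
grip_force: 0.0
```

Run:
```python
from h import *
delta([.484,-.135,.062],0)
im,D=snapshot("top");P=cloud(get_calibration("top"),D);z=P[...,2];np.save("P1.npy",P)
box=(P[...,0]>.44)&(P[...,0]<.645)&(P[...,1]>-.13)&(P[...,1]<.08)
q=P[box&(z>.125)&(z<.15)];print("weight",len(q),q.mean(0))
q=P[box&(z>.077)&(z<.087)];print("tray",cv2.minAreaRect((q[:,:2]*1000).astype(np.float32)))
```

```text
t 8.07 p [ 0.4825 -0.1364  0.1943] yaw -0.22 wz -0.0048 shift(now) [0.0043 0.0049 0.441 ] shift(after yaw) [0.0047 0.0049 0.441 ] F [ 0.7  0.3 -0.1] gap 0.037 grip 0.0 j [-22.  -1.  84.   0.  98. -22.]
weight 132 [0.60539262 0.02302563 0.14332669]
tray ((553.6953735351562, -25.723854064941406), (168.8594512939453, 168.46827697753906), 89.96817016601562)
```

Call:
servo_tool --plan '[{"x":0.004,"y":0.005,"z":0.09,"wx":0,"wy":0,"wz":0,"fingers":0},{"x":0,"y":0,"z":0.1,"wx":0,"wy":0,"wz":0,"fingers":0},{"x":0,"y":0,"z":0.1,"wx":0,"wy":0,"wz":0,"fingers":0},{"x":0,"y":0,"z":0.08,"wx":0,"wy":0,"wz":0,"fingers":0},{"x":0,"y":0,"z":0.05,"wx":0,"wy":0,"wz":0,"fingers":0},{"x":0,"y":0,"z":0.021,"wx":0,"wy":0,"wz":0,"fingers":0},{"x":0.02,"y":0,"z":0,"wx":0,"wy":0,"wz":0,"fingers":0},{"x":0.014,"y":0,"z":0,"wx":0,"wy":0,"wz":0,"fingers":0},{"x":0.008,"y":0,"z":0,"wx":0,"wy":0,"wz":0,"fingers":0},{"x":0,"y":0,"z":0,"wx":0,"wy":0,"wz":0,"fingers":0}]'

```text
clock: 8.95
position: [0.4861, -0.1212, 0.0645]
ee_rot: [[-0.001, 1.0, 0.003], [1.0, 0.001, -0.001], [-0.001, 0.003, -1.0]]
force: [0.2, -0.0, -0.2]
finger_gap: 0.003
grip_force: 0.0
```

Call:
servo_tool --plan '[{"x":0.008,"y":0,"z":0,"wx":0,"wy":0,"wz":0,"fingers":0},{"x":0.0215,"y":-0.025,"z":0,"wx":0,"wy":0,"wz":0.0667,"fingers":0},{"x":0.0215,"y":-0.025,"z":0,"wx":0,"wy":0,"wz":0.0667,"fingers":0},{"x":0.0215,"y":-0.025,"z":0,"wx":0,"wy":0,"wz":0.0667,"fingers":0},{"x":0.0215,"y":-0.025,"z":0,"wx":0,"wy":0,"wz":0.0667,"fingers":0},{"x":0.0215,"y":-0.025,"z":0,"wx":0,"wy":0,"wz":0.0667,"fingers":0},{"x":0.0215,"y":-0.025,"z":0,"wx":0,"wy":0,"wz":0.0667,"fingers":0},{"x":0.0215,"y":-0.025,"z":0,"wx":0,"wy":0,"wz":0.0667,"fingers":0},{"x":0.0215,"y":-0.025,"z":0,"wx":0,"wy":0,"wz":0.0667,"fingers":0},{"x":0,"y":0,"z":0,"wx":0,"wy":0,"wz":0,"fingers":0}]'

```text
clock: 9.78
position: [0.4354, -0.0571, 0.0636]
ee_rot: [[0.407, 0.913, 0.001], [0.913, -0.407, 0.0], [0.001, 0.001, -1.0]]
force: [-0.0, 0.1, 0.1]
finger_gap: 0.002
grip_force: 0.0
```

```bash
cat >> h.py <<'E'
def look(name):
    im,D=snapshot("top");cal=get_calibration("top");P=cloud(cal,D);z=P[...,2]
    np.savez(name+".npz",im=im,D=D)
    box=(P[...,0]>.40)&(P[...,0]<.68)&(P[...,1]>-.2)&(P[...,1]<.3)
    q=P[box&(z>.135)&(z<.15)];print("weight",len(q),q.mean(0).round(4))
    save(cv2.resize(im[190:350,150:410],None,fx=3,fy=3,interpolation=cv2.INTER_CUBIC),name)
E
python3 -c "
from h import *
delta([.606,.026,.065],-24)
look('t1')"
```

```text
t 9.78 p [ 0.4354 -0.0571  0.0636] yaw -24.04 wz -0.0009 shift(now) [ 0.4847  0.4065 -0.0039] shift(after yaw) [ 0.4845  0.4068 -0.0048] F [-0.   0.1  0.1] gap 0.002 grip 0.0 j [-15.  -6. 103.   0.  83.   9.]
weight 128 [0.6058 0.0231 0.144 ]
```

View pics/t1.png

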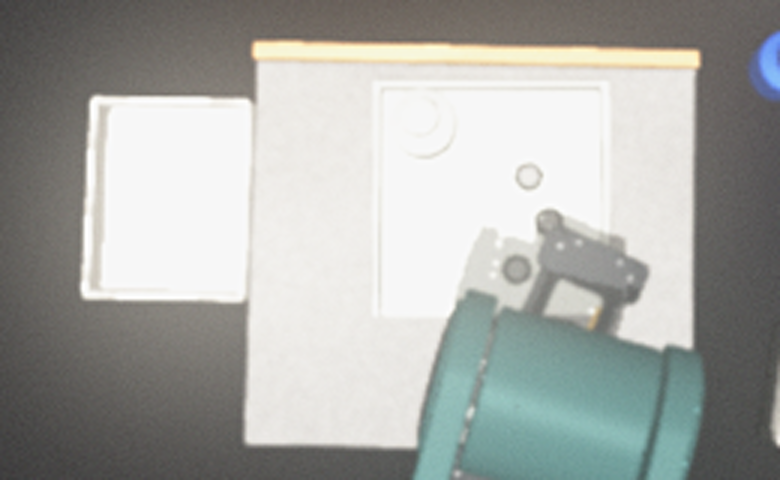

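The tray appears unturned: walls at cols 375 and 608, the same as before. The finger seems to have passed the wall. Checking with the scene camera.

Run:
```python
from h import *
im,D=snapshot("scene");np.savez("s1.npz",im=im,D=D);save(cv2.resize(im[130:330,220:480],None,fx=3,fy=3),"s1")
for cal,n in((get_calibration("scene"),"s1"),(get_calibration("scene"),"scene0"),(get_calibration("top"),"top0"),(get_calibration("top"),"t1")):
    P=cloud(cal,np.load(n+".npz")["D"]);z=P[...,2]
    b=(P[...,0]>.44)&(P[...,0]<.645)&(P[...,1]>-.14)&(P[...,1]<.08)&(z>.0775)&(z<.0865)
    q=P[b];print(n,len(q),cv2.minAreaRect((q[:,:2]*1000).astype(np.float32)), q.min(0),q.max(0))
```

```text
s1 796 ((552.6392822265625, -21.846885681152344), (173.0013885498047, 170.79730224609375), 0.29572150111198425) [ 0.46656598 -0.10756678  0.07754505] [0.63905991 0.06396269 0.08636191]
scene0 738 ((552.8154296875, -22.103622436523438), (171.84896850585938, 170.50048828125), 0.3715549409389496) [ 0.46634888 -0.10758278  0.07751529] [0.63918845 0.06342728 0.08635797]
top0 447 ((553.7549438476562, -25.721153259277344), (168.55731201171875, 168.62937927246094), 89.94609069824219) [ 0.46951935 -0.11007695  0.07772409] [0.63799633 0.05863482 0.08646497]
t1 405 ((553.6168823242188, -25.797645568847656), (168.603515625, 168.622314453125), 89.9051513671875) [ 0.46943844 -0.11023588  0.07753781] [0.63787542 0.05863638 0.08645634]
```

View pics/s1.png

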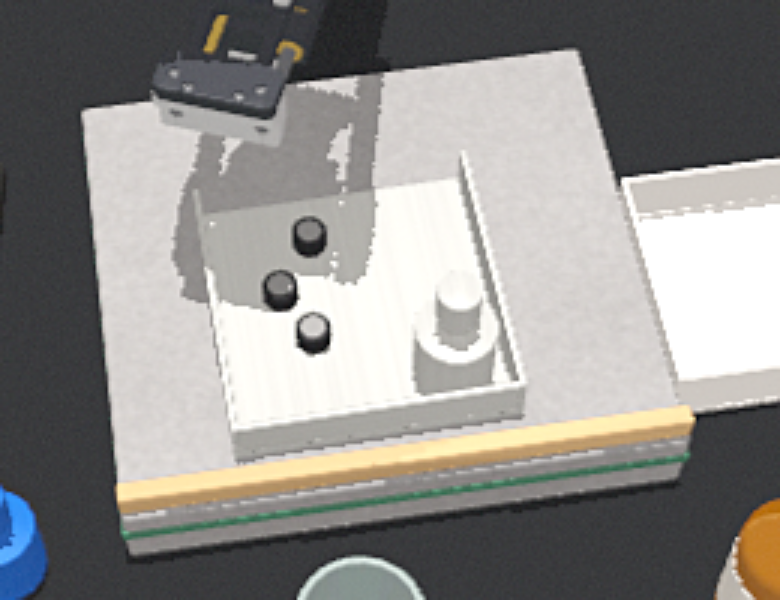

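Run:
```python
from h import *
c=get_calibration("scene");s=state();p=np.array(s["position"]);R=np.array(s["ee_rot"])
for h in(0,.02,.05,.08,.1):
    q=cv2.projectPoints((p-R[:,2]*h)[None],cv2.Rodrigues(np.array(c["R"]))[0],np.array(c["t"]),np.array(c["K"]),np.array(c["dist_coeffs"]))[0].ravel()
    print(h,q,((q-[220,130])*3).round())
P=cloud(c,np.load("s1.npz")["D"]);
for u,v in((220,120),(270,132),(240,90),(190,300),(210,160)):
    print(u,v,P[130+v//3,220+u//3].round(3))
P=cloud(get_calibration("top"),np.load("t1.npz")["D"]);q=P[(P[...,2]>.1)&(P[...,0]>.40)&(abs(P[...,1])<.15)]
for a in(.10,.12,.16,.2): 
    m=q[abs(q[:,2]-a)<.02]; print(a,len(m),m.min(0) if len(m) else 0,m.max(0) if len(m) else 0)
```

```text
0 [308.14702803 181.91093218] [264. 156.]
0.02 [307.69782471 175.34258998] [263. 136.]
0.05 [306.9977179  165.10606471] [261. 105.]
0.08 [306.26402543 154.37922746] [259.  73.]
0.1 [305.75502251 146.93788358] [257.  51.]
220 120 [ 0.507 -0.088  0.195]
270 132 [ 0.523 -0.062  0.198]
240 90 [ 0.514 -0.076  0.226]
190 300 [ 0.527 -0.118  0.051]
210 160 [ 0.422 -0.092  0.05 ]
0.1 258 [5.82475717e-01 4.09879103e-04 1.00265938e-01] [0.76945331 0.1495776  0.11857745]
0.12 268 [5.82475717e-01 4.09879103e-04 1.00265938e-01] [0.76945331 0.1495776  0.13944536]
0.16 125 [0.59342931 0.01154378 0.14008925] [0.61872977 0.0361951  0.1493485 ]
0.2 83 [ 0.462321   -0.10801481  0.19490833] [ 0.52816525 -0.04717408  0.21946189]
```

Call:
servo_tool --plan '[{"x":0,"y":0,"z":-0.08,"wx":0,"wy":0,"wz":-0.1333,"fingers":0},{"x":0,"y":0,"z":-0.07,"wx":0,"wy":0,"wz":-0.1333,"fingers":0},{"x":0,"y":0,"z":0,"wx":0,"wy":0,"wz":-0.1333,"fingers":0},{"x":0,"y":0,"z":0,"wx":0,"wy":0,"wz":-0.1333,"fingers":0},{"x":-0.09,"y":0.06,"z":0,"wx":0,"wy":0,"wz":0,"fingers":0},{"x":-0.09,"y":0.06,"z":0,"wx":0,"wy":0,"wz":0,"fingers":0},{"x":-0.07,"y":0.05,"z":0,"wx":0,"wy":0,"wz":0,"fingers":0},{"x":0,"y":0,"z":0.08,"wx":0,"wy":0,"wz":0,"fingers":0},{"x":0,"y":0,"z":0.075,"wx":0,"wy":0,"wz":0,"fingers":0},{"x":0,"y":0,"z":0,"wx":0,"wy":0,"wz":0,"fingers":0},{"x":0,"y":0,"z":0,"wx":0,"wy":0,"wz":0,"fingers":0}]'

```text
clock: 10.8
position: [0.4856, -0.1333, 0.0601]
ee_rot: [[0.001, 1.0, -0.003], [1.0, -0.001, 0.001], [0.001, -0.003, -1.0]]
force: [-0.4, -0.0, -0.3]
finger_gap: 0.005
grip_force: 0.0
```

Call:
servo_tool --plan '[{"x":0.02,"y":0,"z":0,"wx":0,"wy":0,"wz":0,"fingers":0},{"x":0.02,"y":0,"z":0,"wx":0,"wy":0,"wz":0,"fingers":0},{"x":0.02,"y":0,"z":0,"wx":0,"wy":0,"wz":0,"fingers":0}]'

```text
clock: 11.05
position: [0.4876, -0.1147, 0.0631]
ee_rot: [[0.001, 1.0, 0.003], [1.0, -0.001, -0.001], [-0.001, 0.003, -1.0]]
force: [0.1, 1.1, -0.1]
finger_gap: 0.006
grip_force: 0.0
```

Run:
```python
from h import *
delta([.484,-.119,.064],0)
im,D=snapshot("scene");save(cv2.resize(im[130:290,220:420],None,fx=4,fy=3.75,interpolation=cv2.INTER_CUBIC),"s2")
```

```text
t 11.05 p [ 0.4876 -0.1147  0.0631] yaw -0.03 wz -0.0007 shift(now) [-0.0142 -0.012  -0.0031] shift(after yaw) [-0.0142 -0.0121 -0.0031] F [ 0.1  1.1 -0.1] gap 0.006 grip 0.0 j [-20.   2.  96.   0.  82. -20.]
```

View pics/s2.png

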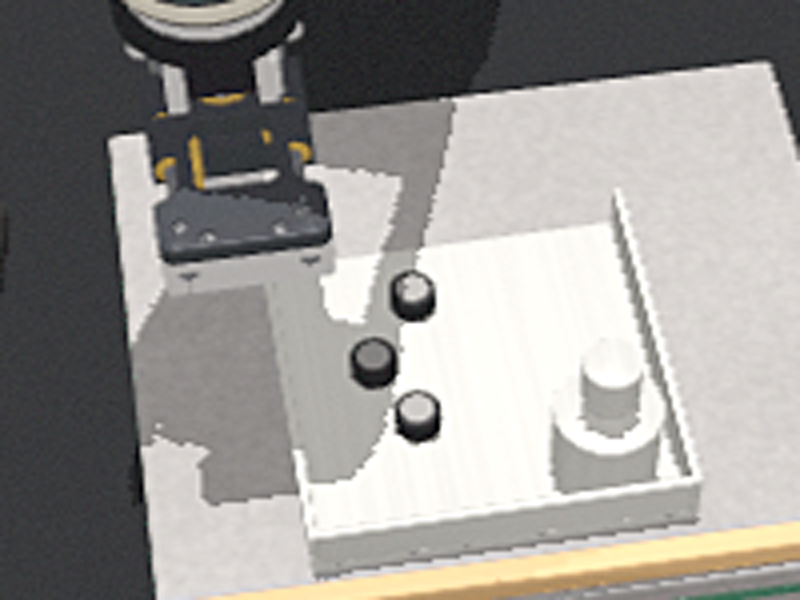

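The view shows the tray square, the caps at (413,295), (373,362) and (418,415), and the fingers hidden behind the gripper. Nudging further in +y and watching the force.

Call:
servo_tool --plan '[{"x":0.01,"y":0,"z":0,"wx":0,"wy":0,"wz":0,"fingers":0},{"x":0.01,"y":0,"z":0,"wx":0,"wy":0,"wz":0,"fingers":0},{"x":0,"y":0,"z":0,"wx":0,"wy":0,"wz":0,"fingers":0}]'

```text
clock: 11.35
position: [0.4867, -0.1085, 0.0617]
ee_rot: [[0.0, 1.0, 0.001], [1.0, -0.0, 0.0], [0.0, 0.001, -1.0]]
force: [0.9, -0.3, 0.5]
finger_gap: 0.003
grip_force: 0.0
```

Call:
servo_tool --plan '[{"x":0.01,"y":0,"z":0,"wx":0,"wy":0,"wz":0,"fingers":0},{"x":0.01,"y":0,"z":0,"wx":0,"wy":0,"wz":0,"fingers":0},{"x":0,"y":0,"z":0,"wx":0,"wy":0,"wz":0,"fingers":0}]'

```text
clock: 11.6
position: [0.4865, -0.1027, 0.0612]
ee_rot: [[0.001, 1.0, -0.0], [1.0, -0.001, 0.0], [0.0, -0.0, -1.0]]
force: [-0.3, -0.4, 0.0]
finger_gap: 0.005
grip_force: 0.0
```

Run:
```python
from h import *
delta([.484,-.119,.064],0)
P=cloud(get_calibration("top"),snapshot("top")[1]);z=P[...,2]
b=(P[...,0]>.44)&(P[...,0]<.645)&(P[...,1]>-.14)&(P[...,1]<.08)&(z>.0775)&(z<.0865)
q=P[b];print(len(q),cv2.minAreaRect((q[:,:2]*1000).astype(np.float32)), q.min(0),q.max(0))
```

```text
t 11.6 p [ 0.4865 -0.1027  0.0612] yaw -0.04 wz -0.0009 shift(now) [-0.0543 -0.0083 -0.0093] shift(after yaw) [-0.0543 -0.0084 -0.0093] F [-0.3 -0.4  0. ] gap 0.005 grip 0.0 j [-18.   2.  96.   0.  82. -18.]
343 ((553.6113891601562, -25.817001342773438), (168.47976684570312, 168.4412078857422), 89.95011138916016) [ 0.46946235 -0.11010168  0.07751921] [0.63779096 0.05849429 0.08648941]
```

Run:
```python
from h import *
c=get_calibration("wrist");p=np.array(state()["position"]);im,D=snapshot("wrist");np.savez("w2.npz",im=im,D=D)
P=cloud(c,D);R=np.array(c["R"]);print("cam",(-R.T@np.array(c["t"])).round(3))
uv=cv2.projectPoints(np.array([p,p+[0,0,.019],p+[0,0,.05],[.4695,-.11,.083],[.56,-.11,.083]]),cv2.Rodrigues(R)[0],np.array(c["t"]),np.array(c["K"]),np.array(c["dist_coeffs"]))[0].reshape(-1,2);print(uv.round())
q=(P-p);m=(abs(q[...,0])<.05)&(abs(q[...,1])<.05)&(D>0)
for lo in np.arange(.05,.16,.01):
    k=m&(P[...,2]>=lo)&(P[...,2]<lo+.01)
    if k.sum(): v,u=np.nonzero(k);print(lo.round(2),k.sum(),"px",u.min(),u.max(),v.min(),v.max(),"d mm",(q[k].min(0)*1000).round(),(q[k].max(0)*1000).round())
save(im,"w2")
```

```text
cam [ 0.486 -0.036  0.264]
[[321. 276.]
 [321. 288.]
 [321. 313.]
 [286. 303.]
 [470. 303.]]
0.05 19292 px 228 417 180 350 d mm [-50. -49. -11.] [50. 50. -1.]
0.06 969 px 285 422 183 286 d mm [-19.  -3.  -1.] [50. 50.  9.]
0.07 1005 px 283 423 184 293 d mm [-19.  -4.   9.] [50. 50. 19.]
0.08 890 px 282 424 274 302 d mm [-19.  -7.  19.] [50.  9. 29.]
0.09 445 px 293 348 278 318 d mm [-12.  -9.  29.] [12.  9. 39.]
0.1 459 px 291 350 285 297 d mm [-13.   6.  39.] [12.  9. 49.]
0.11 542 px 289 352 293 306 d mm [-13.   6.  49.] [12.  9. 59.]
0.12 665 px 287 354 302 318 d mm [-13.   6.  59.] [12.  9. 69.]
0.13 364 px 286 355 312 329 d mm [-13.   6.  69.] [12.  9. 79.]
0.14 199 px 313 328 324 343 d mm [-3.  6. 79.] [ 2.  9. 89.]
0.15 90 px 313 328 339 357 d mm [-3.  4. 89.] [ 2.  9. 94.]
```

View pics/w2.png

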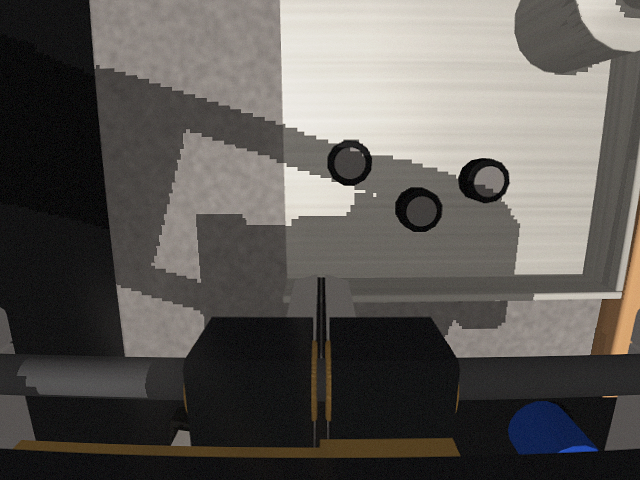

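Run:
```python
from h import *
d=np.load("w2.npz");P=cloud(get_calibration("wrist"),d["D"])
for u in(288,310,365,420):
    print(u,[(v,)+tuple((P[v,u]*1000).round().astype(int)) for v in range(264,320,3)])
s=state();print(s["position"],s["force"],s["torque"],s["joint_torque"].round(2))
save(cv2.resize(d["im"][255:325,270:390],None,fx=6,fy=6,interpolation=cv2.INTER_CUBIC),"w2c")
```

```text
288 [(264, np.int64(469), np.int64(-98), np.int64(56)), (267, np.int64(468), np.int64(-100), np.int64(56)), (270, np.int64(468), np.int64(-102), np.int64(56)), (273, np.int64(468), np.int64(-103), np.int64(56)), (276, np.int64(468), np.int64(-105), np.int64(55)), (279, np.int64(469), np.int64(-106), np.int64(58)), (282, np.int64(469), np.int64(-106), np.int64(63)), (285, np.int64(469), np.int64(-105), np.int64(70)), (288, np.int64(470), np.int64(-106), np.int64(72)), (291, np.int64(470), np.int64(-107), np.int64(76)), (294, np.int64(470), np.int64(-106), np.int64(82)), (297, np.int64(471), np.int64(-107), np.int64(84)), (300, np.int64(470), np.int64(-108), np.int64(83)), (303, np.int64(468), np.int64(-123), np.int64(51)), (306, np.int64(474), np.int64(-95), np.int64(123)), (309, np.int64(474), np.int64(-95), np.int64(126)), (312, np.int64(474), np.int64(-95), np.int64(129)), (315, np.int64(475), np.int64(-95), np.int64(131)), (318, np.int64(480), np.int64(-71), np.int64(188))]
310 [(264, np.int64(481), np.int64(-98), np.int64(56)), (267, np.int64(480), np.int64(-100), np.int64(56)), 
[... 2322 characters left out ...]
(-106), np.int64(74)), (291, np.int64(536), np.int64(-105), np.int64(79)), (294, np.int64(535), np.int64(-105), np.int64(84)), (297, np.int64(534), np.int64(-106), np.int64(84)), (300, np.int64(535), np.int64(-108), np.int64(83)), (303, np.int64(544), np.int64(-123), np.int64(51)), (306, np.int64(544), np.int64(-125), np.int64(51)), (309, np.int64(544), np.int64(-127), np.int64(51)), (312, np.int64(544), np.int64(-129), np.int64(51)), (315, np.int64(544), np.int64(-131), np.int64(50)), (318, np.int64(507), np.int64(-71), np.int64(188))]
[ 0.48652256 -0.10310313  0.06121461] [ 0.24479348 -0.33551574 -0.21579724] [-0.06224832  0.04205707  0.01366966] [  0.1  -29.91 -28.66   0.08   0.05   0.  ]
```

View pics/w2c.png

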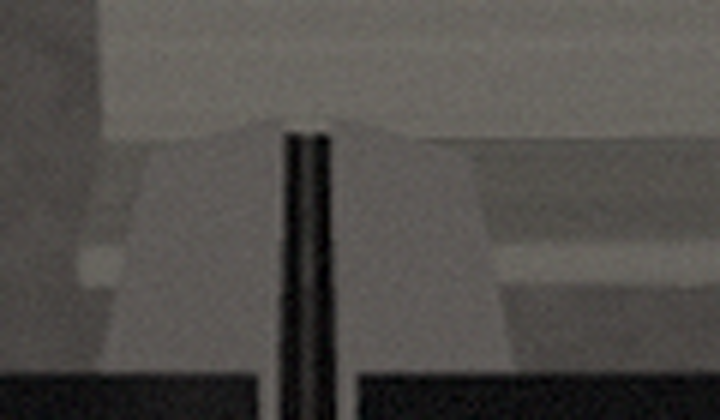

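The wrist view shows the fingertips' front edge at z≈0.087 (crop row 120), above the tray wall, while the reported TCP is 0.061. The real tips are therefore about 25 mm higher than reported, so the finger passed over the wall. I'll back out, go 25 mm deeper, and redo the push.

Call:
servo_tool --plan '[{"x":-0.05,"y":0,"z":0,"wx":0,"wy":0,"wz":0,"fingers":0},{"x":-0.05,"y":0,"z":0,"wx":0,"wy":0,"wz":0,"fingers":0},{"x":0,"y":0,"z":0,"wx":0,"wy":0,"wz":0,"fingers":0},{"x":0,"y":0,"z":0.05,"wx":0,"wy":0,"wz":0,"fingers":0},{"x":0,"y":0,"z":0.03,"wx":0,"wy":0,"wz":0,"fingers":0},{"x":0,"y":0,"z":0,"wx":0,"wy":0,"wz":0,"fingers":0},{"x":0.02,"y":0,"z":0,"wx":0,"wy":0,"wz":0,"fingers":0},{"x":0.015,"y":0,"z":0,"wx":0,"wy":0,"wz":0,"fingers":0},{"x":0,"y":0,"z":0,"wx":0,"wy":0,"wz":0,"fingers":0}]'

```text
clock: 12.45
position: [0.4869, -0.1215, 0.0378]
ee_rot: [[-0.0, 1.0, 0.001], [1.0, 0.0, 0.0], [0.0, 0.001, -1.0]]
force: [-0.3, -0.0, -0.1]
finger_gap: 0.002
grip_force: 0.0
```

```bash
cat >> h.py <<'E'
def tray(plan=None):
    P=cloud(get_calibration("top"),snapshot("top")[1]);z=P[...,2];x,y=P[...,0],P[...,1]
    q=P[(x>.4)&(x<.68)&(y>-.14)&(y<.25)&(z>.0775)&(z<.0865)]
    k=P[(x>.4)&(x<.68)&(y>-.14)&(y<.25)&(z>.135)&(z<.15)]
    print("tray",len(q),[np.round(a,1) for a in cv2.minAreaRect((q[:,:2]*1000).astype(np.float32))],"knob",len(k),k.mean(0).round(4))
E
python3 -c "
from h import *
delta([.486,-.119,.036],0)
im,D=snapshot('wrist');P=cloud(get_calibration('wrist'),D)
q=P-np.array(state()['position']);m=(abs(q[...,0])<.012)&(q[...,1]>.005)&(q[...,1]<.011)&(q[...,2]>0.0)&(q[...,2]<.06)&(D>0)
print('tip z',np.sort(P[m][:,2])[:20].round(4));tray()"
```

```text
t 12.45 p [ 0.4869 -0.1215  0.0378] yaw 0.01 wz 0.0003 shift(now) [ 0.0083 -0.003   0.0062] shift(after yaw) [ 0.0083 -0.003   0.0062] F [-0.3 -0.  -0.1] gap 0.002 grip 0.0 j [-21.   3.  97.   0.  79. -21.]
tip z [0.068  0.0688 0.0689 0.0689 0.0689 0.069  0.0691 0.0692 0.0694 0.0694
 0.0695 0.0695 0.0698 0.0701 0.0701 0.0702 0.0705 0.0707 0.0709 0.0709]
tray 343 [array([553.7, -25.8]), array([168.2, 168.8]), np.float64(89.9)] knob 127 [0.6059 0.0232 0.1436]
```

Call:
servo_tool --plan '[{"x":0.008,"y":0,"z":0,"wx":0,"wy":0,"wz":0,"fingers":0},{"x":0.0215,"y":-0.025,"z":0,"wx":0,"wy":0,"wz":0.0667,"fingers":0},{"x":0.0215,"y":-0.025,"z":0,"wx":0,"wy":0,"wz":0.0667,"fingers":0},{"x":0.0215,"y":-0.025,"z":0,"wx":0,"wy":0,"wz":0.0667,"fingers":0},{"x":0.0215,"y":-0.025,"z":0,"wx":0,"wy":0,"wz":0.0667,"fingers":0},{"x":0.0215,"y":-0.025,"z":0,"wx":0,"wy":0,"wz":0.0667,"fingers":0}]'

```text
clock: 13.05
position: [0.4531, -0.0848, 0.0379]
ee_rot: [[0.263, 0.965, 0.002], [0.965, -0.263, -0.002], [-0.001, 0.002, -1.0]]
force: [0.8, -2.2, 0.5]
finger_gap: 0.007
grip_force: 0.7
```

```bash
python3 -c "
from h import *
delta([.486,-.119,.036],0);tray()"
```

```text
t 13.05 p [ 0.4531 -0.0848  0.0379] yaw -15.24 wz -0.3387 shift(now) [-0.0812  0.1357  0.0066] shift(after yaw) [-0.114   0.1096  0.0062] F [ 0.8 -2.2  0.5] gap 0.007 grip 0.7 j [-18.  -2. 103.  -0.  79.  -2.]
tray 362 [array([545.7, -13.6]), array([170.1, 170.1]), np.float64(75.5)] knob 125 [0.6084 0.0207 0.1438]
```

Call:
servo_tool --plan '[{"x":0.0215,"y":-0.025,"z":0,"wx":0,"wy":0,"wz":0.0667,"fingers":0},{"x":0.0215,"y":-0.025,"z":0,"wx":0,"wy":0,"wz":0.0667,"fingers":0},{"x":0.0215,"y":-0.025,"z":0,"wx":0,"wy":0,"wz":0.0667,"fingers":0},{"x":0.0215,"y":-0.025,"z":0,"wx":0,"wy":0,"wz":0.0667,"fingers":0},{"x":0.0215,"y":-0.025,"z":0,"wx":0,"wy":0,"wz":0.0667,"fingers":0},{"x":0.0215,"y":-0.025,"z":0,"wx":0,"wy":0,"wz":0.0667,"fingers":0},{"x":0.0215,"y":-0.025,"z":0,"wx":0,"wy":0,"wz":0.0667,"fingers":0},{"x":0.0215,"y":-0.025,"z":0,"wx":0,"wy":0,"wz":0.0667,"fingers":0},{"x":0.0215,"y":-0.025,"z":0,"wx":0,"wy":0,"wz":0.0667,"fingers":0},{"x":0.0215,"y":-0.025,"z":0,"wx":0,"wy":0,"wz":0.0667,"fingers":0}]'

```text
clock: 13.93
position: [0.4174, 0.006, 0.0377]
ee_rot: [[0.709, 0.705, -0.001], [0.705, -0.709, -0.003], [-0.003, 0.001, -1.0]]
force: [-2.7, -3.6, 2.3]
finger_gap: 0.006
grip_force: 2.6
```

```bash
python3 -c "
from h import *
delta([.606,.026,.036],-45);tray()"
```

```text
t 13.93 p [0.4174 0.006  0.0377] yaw -45.17 wz -0.0038 shift(now) [0.4929 0.3958 0.0047] shift(after yaw) [0.4917 0.3973 0.0058] F [-2.7 -3.6  2.3] gap 0.006 grip 2.6 j [ -7.  -8. 108.  -0.  80.  38.]
tray 382 [array([536.4,  26.3]), array([170.1, 168.9]), np.float64(48.4)] knob 130 [0.6074 0.0281 0.1438]
```

Call:
servo_tool --plan '[{"x":0.0225,"y":-0.0245,"z":0,"wx":0,"wy":0,"wz":0.0667,"fingers":0},{"x":0.0225,"y":-0.0245,"z":0,"wx":0,"wy":0,"wz":0.0667,"fingers":0},{"x":0.0225,"y":-0.0245,"z":0,"wx":0,"wy":0,"wz":0.0667,"fingers":0},{"x":0.0225,"y":-0.0245,"z":0,"wx":0,"wy":0,"wz":0.0667,"fingers":0},{"x":0.0225,"y":-0.0245,"z":0,"wx":0,"wy":0,"wz":0.0667,"fingers":0},{"x":0.0225,"y":-0.0245,"z":0,"wx":0,"wy":0,"wz":0.0667,"fingers":0},{"x":0.0225,"y":-0.0245,"z":0,"wx":0,"wy":0,"wz":0.0667,"fingers":0},{"x":0.0225,"y":-0.0245,"z":0,"wx":0,"wy":0,"wz":0.0667,"fingers":0},{"x":0.0225,"y":-0.0245,"z":0,"wx":0,"wy":0,"wz":0.0667,"fingers":0},{"x":0.0225,"y":-0.0245,"z":0,"wx":0,"wy":0,"wz":0.0667,"fingers":0}]'

```text
clock: 14.82
position: [0.4229, 0.1014, 0.0376]
ee_rot: [[0.966, 0.258, -0.033], [0.258, -0.966, -0.007], [-0.034, -0.002, -0.999]]
force: [-40.2, -7.9, 33.1]
finger_gap: 0.006
grip_force: 20.5
```

```bash
python3 -c "
from h import *
delta([.606,.026,.036],-75);tray()"
```

```text
t 14.82 p [0.4229 0.1014 0.0376] yaw -75.03 wz -0.0007 shift(now) [ 0.5245  0.4004 -0.0134] shift(after yaw) [0.5244 0.4007 0.0052] F [-40.2  -7.9  33.1] gap 0.006 grip 20.5 j [  6.  -4. 104.  -0.  81.  81.]
tray 372 [array([543.6,  73.8]), array([170.3, 169.6]), np.float64(25.3)] knob 130 [0.61   0.047  0.1434]
```

Force has built up: the tray corner is pressed on the stop bar. Backing off, realigning the tool to the wall, and re-measuring.

Call:
servo_tool --plan '[{"x":-0.03,"y":0,"z":0,"wx":0,"wy":0,"wz":0,"fingers":0},{"x":-0.02,"y":0,"z":0,"wx":0,"wy":0,"wz":-0.115,"fingers":0},{"x":0,"y":0,"z":0,"wx":0,"wy":0,"wz":-0.115,"fingers":0},{"x":0,"y":0,"z":0,"wx":0,"wy":0,"wz":0,"fingers":0}]'

```text
clock: 15.2
position: [0.4229, 0.1001, 0.0375]
ee_rot: [[0.903, 0.429, 0.001], [0.429, -0.903, 0.001], [0.001, -0.0, -1.0]]
force: [0.2, -0.0, 0.8]
finger_gap: 0.003
grip_force: 0.0
```

```bash
cat >> h.py <<'E'
def tray2():
    P=cloud(get_calibration("top"),snapshot("top")[1]);z=P[...,2];x,y=P[...,0],P[...,1]
    q=P[(x>.4)&(x<.68)&(y>-.14)&(y<.25)&(z>.0775)&(z<.0865)]
    k=P[(x>.4)&(x<.68)&(y>-.14)&(y<.25)&(z>.135)&(z<.15)]
    (c,sz,a)=cv2.minAreaRect((q[:,:2]*1000).astype(np.float32)); a=a if a<60 else a-90
    c=np.array(c);t=np.radians(a);R=np.array([[np.cos(t),-np.sin(t)],[np.sin(t),np.cos(t)]])
    s=state();p=np.array(s["position"])[:2]*1000
    spot=c+R@[52,-52]
    print("tray",c.round(1),np.round(sz,1),"yaw",round(a,1),"spot",spot.round(1),"shift",np.linalg.norm(spot-[605.9,26.3]).round(1),"knob",(k.mean(0)[:2]*1000).round(1),"TCP in tray",(R.T@(p-c)).round(1))
E
python3 -c "
from h import *
delta([.613,.049,.036],-64.7);tray2()"
```

```text
t 15.2 p [0.4229 0.1001 0.0375] yaw -64.56 wz 0.003 shift(now) [0.4991 0.4262 0.0053] shift(after yaw) [0.5001 0.425  0.0049] F [ 0.2 -0.   0.8] gap 0.003 grip 0.0 j [  6.  -5. 106.   0.  80.  70.]
tray [543.7  74.7] [170.4 168.7] yaw 24.8 spot [612.7  49.2] shift 23.9 knob [609.7  47.6] TCP in tray [-98.9  73.7]
```

Call:
servo_tool --plan '[{"x":0.014,"y":0,"z":0,"wx":0,"wy":0,"wz":0,"fingers":0},{"x":0.022,"y":-0.016,"z":0,"wx":0,"wy":0,"wz":0.0667,"fingers":0},{"x":0.022,"y":-0.016,"z":0,"wx":0,"wy":0,"wz":0.0667,"fingers":0},{"x":0.022,"y":-0.016,"z":0,"wx":0,"wy":0,"wz":0.0667,"fingers":0},{"x":0.022,"y":-0.016,"z":0,"wx":0,"wy":0,"wz":0.0667,"fingers":0}]'

```text
clock: 15.67
position: [0.4396, 0.1292, 0.0373]
ee_rot: [[0.974, 0.226, -0.012], [0.226, -0.974, -0.001], [-0.012, -0.002, -1.0]]
force: [-15.1, -1.2, 12.0]
finger_gap: 0.003
grip_force: 7.1
```

```bash
python3 -c "
from h import *
delta([.613,.049,.036],-80);tray2()"
```

```text
t 15.67 p [0.4396 0.1292 0.0373] yaw -76.93 wz 0.0682 shift(now) [ 0.5025  0.391  -0.0025] shift(after yaw) [0.5227 0.3635 0.0043] F [-15.1  -1.2  12. ] gap 0.003 grip 7.1 j [  9.  -2. 102.   0.  80.  86.]
tray [551.8  83. ] [170.5 169.2] yaw 15.3 spot [615.7  46.6] shift 22.5 knob [612.3  44.9] TCP in tray [-94.3  75.2]
```

Call:
servo_tool --plan '[{"x":0.018,"y":-0.016,"z":0,"wx":0,"wy":0,"wz":0.06,"fingers":0},{"x":0.018,"y":-0.016,"z":0,"wx":0,"wy":0,"wz":0.06,"fingers":0},{"x":0.018,"y":-0.016,"z":0,"wx":0,"wy":0,"wz":0.06,"fingers":0},{"x":0.018,"y":-0.016,"z":0,"wx":0,"wy":0,"wz":0.06,"fingers":0}]'

```text
clock: 16.05
position: [0.4616, 0.1518, 0.0371]
ee_rot: [[0.999, 0.04, -0.003], [0.04, -0.999, -0.0], [-0.003, 0.0, -1.0]]
force: [-3.4, -1.9, 2.0]
finger_gap: 0.002
grip_force: 1.8
```

```bash
python3 -c "
from h import *
delta([.613,.049,.036],-90);tray2()"
```

```text
t 16.05 p [0.4616 0.1518 0.0371] yaw -87.73 wz 0.0505 shift(now) [0.4906 0.3625 0.0019] shift(after yaw) [0.5046 0.3428 0.0035] F [-3.4 -1.9  2. ] gap 0.002 grip 1.8 j [11.  1. 99.  0. 80. 99.]
tray [565.3  75.6] [189.  167.8] yaw 11.8 spot [626.8  35.3] shift 22.8 knob [616.2  37. ] TCP in tray [-84.5  96.4]
```

Call:
servo_tool --plan '[{"x":0.014,"y":-0.01,"z":0,"wx":0,"wy":0,"wz":0.05,"fingers":0},{"x":0.004,"y":0,"z":0,"wx":0,"wy":0,"wz":0,"fingers":0},{"x":-0.04,"y":0,"z":0,"wx":0,"wy":0,"wz":0,"fingers":0},{"x":-0.05,"y":0,"z":0,"wx":0,"wy":0,"wz":0,"fingers":0}]'

```text
clock: 16.43
position: [0.4421, 0.1545, 0.0373]
ee_rot: [[1.0, 0.004, 0.002], [0.004, -1.0, 0.0], [0.002, -0.0, -1.0]]
force: [0.7, 0.4, -0.5]
finger_gap: 0.003
grip_force: 0.0
```

```bash
sed -i 's/^    (c,sz,a)=/    pp=np.array(state()["position"]);q=q[np.hypot(q[:,0]-pp[0],q[:,1]-pp[1])>.03]\n    (c,sz,a)=/' h.py; python3 -c "
from h import *
delta([.416,-.2503,.15],-99);tray2()
im,D=snapshot('top');np.savez('t3.npz',im=im,D=D)
P=cloud(get_calibration('top'),D);z=P[...,2];x,y=P[...,0],P[...,1]
q=P[(x>.4)&(x<.652)&(y>-.14)&(y<.25)&(z>.0775)&(z<.0865)]
for ax in(0,1): print(np.percentile(q[:,ax],[0,1,50,99,100]).round(4))
f=q[(q[:,0]>.63)]; print(len(f),np.polyfit(f[:,1],f[:,0],1))
f=q[(q[:,1]<.02)]; print(len(f),np.polyfit(f[:,0],f[:,1],1))
"
```

```text
t 16.43 p [0.4421 0.1545 0.0373] yaw -89.77 wz 0.2051 shift(now) [-0.0918  1.3489 -0.3761] shift(after yaw) [ 0.1251  1.3463 -0.3758] F [ 0.7  0.4 -0.5] gap 0.003 grip 0.0 j [ 12.  -1. 102.  -0.  79. 102.]
tray [566.2  85.3] [170.2 168. ] yaw 2.1 spot [620.1  35.2] shift 16.7 knob [616.4  35.2] TCP in tray [-124.9   73.7]
[0.435  0.4463 0.569  0.6505 0.652 ]
[0.0002 0.0004 0.0519 0.1675 0.1724]
153 [0.00201109 0.64719812]
165 [ 0.01433413 -0.00336705]
```

Call:
servo_tool --plan '[{"x":0,"y":0,"z":-0.125,"wx":0,"wy":0,"wz":0.0684,"fingers":0.5},{"x":0,"y":0,"z":-0.125,"wx":0,"wy":0,"wz":0.0684,"fingers":0.5},{"x":0,"y":0,"z":-0.125,"wx":0,"wy":0,"wz":0.0684,"fingers":0.5},{"x":0.011,"y":0.112,"z":0,"wx":0,"wy":0,"wz":0,"fingers":0.5},{"x":0.011,"y":0.112,"z":0,"wx":0,"wy":0,"wz":0,"fingers":0.5},{"x":0.011,"y":0.112,"z":0,"wx":0,"wy":0,"wz":0,"fingers":0.5},{"x":0.01,"y":0.112,"z":0,"wx":0,"wy":0,"wz":0,"fingers":0.5},{"x":0.01,"y":0.112,"z":0,"wx":0,"wy":0,"wz":0,"fingers":0.5},{"x":0.01,"y":0.112,"z":0,"wx":0,"wy":0,"wz":0,"fingers":0.5},{"x":0.01,"y":0.112,"z":0,"wx":0,"wy":0,"wz":0,"fingers":0.5},{"x":0.01,"y":0.112,"z":0,"wx":0,"wy":0,"wz":0,"fingers":0.5},{"x":0.01,"y":0.112,"z":0,"wx":0,"wy":0,"wz":0,"fingers":0.5}]'

```text
clock: 17.53
position: [0.4215, -0.1511, 0.1502]
ee_rot: [[0.988, -0.157, 0.002], [-0.157, -0.988, -0.001], [0.002, 0.001, -1.0]]
force: [0.8, 0.9, 0.3]
finger_gap: 0.502
grip_force: 0.0
```

Call:
servo_tool --plan '[{"x":0.01,"y":0.112,"z":0,"wx":0,"wy":0,"wz":0,"fingers":0.5},{"x":0.01,"y":0.112,"z":0,"wx":0,"wy":0,"wz":0,"fingers":0.5},{"x":0.01,"y":0.112,"z":0,"wx":0,"wy":0,"wz":0,"fingers":0.5},{"x":0,"y":0,"z":0,"wx":0,"wy":0,"wz":0,"fingers":0.5},{"x":0,"y":0,"z":0,"wx":0,"wy":0,"wz":0,"fingers":0.5}]'

```text
clock: 17.95
position: [0.4141, -0.2516, 0.1495]
ee_rot: [[0.987, -0.16, 0.0], [-0.16, -0.987, -0.0], [0.0, 0.0, -1.0]]
force: [0.2, -0.0, -0.1]
finger_gap: 0.497
grip_force: 0.0
```

```bash
python3 -c "
from h import *
delta([.416,-.2503,.005],-99)
im,D=snapshot('wrist');c=get_calibration('wrist');P=cloud(c,D);x,y,z=P[...,0],P[...,1],P[...,2]
q=P[(z>.055)&(z<.072)&(abs(x-.416)<.07)&(abs(y+.25)<.04)]
print(len(q),q.mean(0),cv2.minAreaRect((q[:,:2]*1000).astype(np.float32)))
# finger tips: lowest points around TCP between wiper top and hand
p=np.array(state()['position']);f=P[(np.hypot(x-p[0],y-p[1])<.045)&(z>.09)&(z<.25)&(D>0)];print('reported',p,'tip z',np.sort(f[:,2])[:15].round(4))
tray2()
im,D=snapshot('top');P=cloud(get_calibration('top'),D);np.savez('t4.npz',im=im,D=D)
im3=im[220:310,190:370];save(cv2.resize(im3,None,fx=4,fy=4,interpolation=cv2.INTER_CUBIC),'t4')
g=im.mean(2);print(g[260,240:360:4].round())
"
```

```text
t 17.95 p [ 0.4141 -0.2516  0.1495] yaw -99.22 wz -0.0049 shift(now) [ 0.0053 -0.0053  0.4818] shift(after yaw) [ 0.0056 -0.0053  0.4818] F [ 0.2 -0.  -0.1] gap 0.497 grip 0.0 j [-38.  -3.  90.   0.  93.  61.]
2603 [ 0.4170069  -0.24778314  0.06634888] ((414.4393615722656, -247.1259307861328), (17.750688552856445, 84.21038055419922), 81.10372161865234)
reported [ 0.41423426 -0.25028176  0.14960107] tip z [0.1723 0.1724 0.1725 0.1727 0.1727 0.1729 0.173  0.173  0.173  0.1731
 0.1732 0.1732 0.1733 0.1733 0.1733]
tray [566.3  85.5] [170.4 168.3] yaw 2.1 spot [620.1  35.4] shift 16.9 knob [616.6  35.2] TCP in tray [-163.9 -329.3]
[241. 199. 247. 247. 247. 247. 248. 228. 224. 248. 247. 247. 247. 247.
 247. 247. 235. 235. 234. 232. 233. 232. 232. 229. 231. 231. 231. 228.
 231. 229.]
```

Tip offset confirmed at about 23 mm. Descending on the wiper's grip bar.

Call:
servo_tool --plan '[{"x":0.004,"y":-0.008,"z":0.08,"wx":0,"wy":0,"wz":0,"fingers":0.5},{"x":0,"y":0,"z":0.1,"wx":0,"wy":0,"wz":0,"fingers":0.5},{"x":0,"y":0,"z":0.1,"wx":0,"wy":0,"wz":0,"fingers":0.5},{"x":0,"y":0,"z":0.09,"wx":0,"wy":0,"wz":0,"fingers":0.5},{"x":0,"y":0,"z":0.06,"wx":0,"wy":0,"wz":0,"fingers":0.5},{"x":0,"y":0,"z":0.035,"wx":0,"wy":0,"wz":0,"fingers":0.5},{"x":0,"y":0,"z":0,"wx":0,"wy":0,"wz":0,"fingers":0.5},{"x":0,"y":0,"z":0,"wx":0,"wy":0,"wz":0,"fingers":0},{"x":0,"y":0,"z":0,"wx":0,"wy":0,"wz":0,"fingers":0},{"x":0,"y":0,"z":0,"wx":0,"wy":0,"wz":0,"fingers":0},{"x":0,"y":0,"z":0,"wx":0,"wy":0,"wz":0,"fingers":0},{"x":0,"y":0,"z":0,"wx":0,"wy":0,"wz":0,"fingers":0}]' --force 45

```text
clock: 19.1
position: [0.4163, -0.2478, 0.0114]
ee_rot: [[0.988, -0.157, 0.002], [-0.157, -0.988, -0.001], [0.002, 0.001, -1.0]]
force: [0.5, 0.3, 5.4]
finger_gap: 0.189
grip_force: 45.0
```

View pics/t4.png

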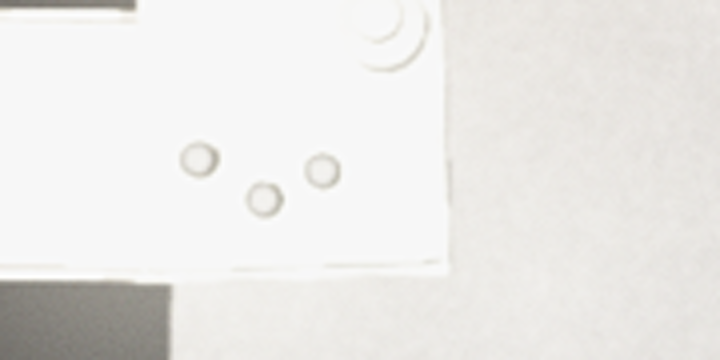

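```bash
python3 -c "
from h import *
c=get_calibration('top')
for u,v in((239.75,259.75),(255.75,269.75),(270.5,262.75)): print(px2w(c,u,v,z=.067).round(4))
print('weight body',px2w(c,190+385/4,220+35/4,z=.105).round(4))
print('tub far/near rim',px2w(c,200,223,z=.044).round(4),px2w(c,200,289.5,z=.044).round(4),'tub right rim',px2w(c,224,289,z=.044))
P=cloud(c,np.load('t4.npz')['D']);m=(P[...,2]>.036)&(P[...,2]<.05)&(P[...,1]>.12)&(P[...,1]<.3)&(P[...,0]>.45)&(P[...,0]<.66);q=P[m];print('tub',q.min(0).round(3),q.max(0).round(3))
delta([.53,.03,.15],-89)
"
```

```text
[0.5437 0.1362 0.067 ]
[0.5219 0.1006 0.067 ]
[0.5375 0.0683 0.067 ]
weight body [0.6087 0.032  0.105 ]
tub far/near rim [0.6277 0.2318 0.044 ] [0.4775 0.228  0.044 ] tub right rim [0.47896735 0.17408387 0.044     ]
tub [0.45  0.121 0.036] [0.657 0.279 0.05 ]
t 19.1 p [ 0.4163 -0.2478  0.0114] yaw -99.03 wz -0.223 shift(now) [ 0.2299 -0.9736 -0.4625] shift(after yaw) [ 0.3952 -0.9193 -0.4619] F [0.5 0.3 5.4] gap 0.189 grip 45.0 j [-37.   2. 101.   0.  76.  62.]
```

Caps at (544,136), (522,101) and (538,68) mm: t4 crop (199,159), (263,199), (322,171). Carrying the wiper to x≈0.536, y≈0.028.

Call:
servo_tool --plan '[{"x":0,"y":0,"z":-0.06,"wx":0,"wy":0,"wz":0,"fingers":0},{"x":0,"y":0,"z":-0.1,"wx":0,"wy":0,"wz":0,"fingers":0},{"x":0,"y":0,"z":-0.1,"wx":0,"wy":0,"wz":-0.11,"fingers":0},{"x":0,"y":0,"z":-0.1,"wx":0,"wy":0,"wz":-0.118,"fingers":0},{"x":0,"y":0,"z":-0.1,"wx":0,"wy":0,"wz":0,"fingers":0},{"x":0.03,"y":-0.06,"z":0,"wx":0,"wy":0,"wz":0,"fingers":0},{"x":0.042,"y":-0.09,"z":0,"wx":0,"wy":0,"wz":0,"fingers":0},{"x":0.042,"y":-0.09,"z":0,"wx":0,"wy":0,"wz":0,"fingers":0},{"x":0.042,"y":-0.09,"z":0,"wx":0,"wy":0,"wz":0,"fingers":0},{"x":0.042,"y":-0.09,"z":0,"wx":0,"wy":0,"wz":0,"fingers":0},{"x":0.042,"y":-0.09,"z":0,"wx":0,"wy":0,"wz":0,"fingers":0},{"x":0.042,"y":-0.09,"z":0,"wx":0,"wy":0,"wz":0,"fingers":0}]'

```text
clock: 20.1
position: [0.4966, -0.0642, 0.1486]
ee_rot: [[1.0, 0.021, 0.001], [0.021, -1.0, -0.0], [0.001, 0.0, -1.0]]
force: [0.5, 0.4, -1.3]
finger_gap: 0.185
grip_force: 45.0
```

Call:
servo_tool --plan '[{"x":0.042,"y":-0.09,"z":0,"wx":0,"wy":0,"wz":0,"fingers":0},{"x":0.042,"y":-0.09,"z":0,"wx":0,"wy":0,"wz":0,"fingers":0},{"x":0.03,"y":-0.08,"z":0,"wx":0,"wy":0,"wz":0,"fingers":0},{"x":0.016,"y":-0.04,"z":0,"wx":0,"wy":0,"wz":0,"fingers":0},{"x":0,"y":0,"z":0,"wx":0,"wy":0,"wz":0,"fingers":0},{"x":0,"y":0,"z":0,"wx":0,"wy":0,"wz":0,"fingers":0}]'

```text
clock: 20.6
position: [0.5331, 0.025, 0.1482]
ee_rot: [[1.0, 0.022, -0.001], [0.022, -1.0, -0.001], [-0.001, 0.001, -1.0]]
force: [-0.1, -0.2, -0.8]
finger_gap: 0.189
grip_force: 45.0
```

```bash
python3 -c "
from h import *
delta([.536,.028,.0694],-88.5)
im,D=snapshot('wrist');P=cloud(get_calibration('wrist'),D);x,y,z=P[...,0],P[...,1],P[...,2];p=np.array(state()['position'])
q=P[(np.hypot(x-p[0],y-p[1])<.06)&(abs(z-p[2]-.055)<.006)];print('bar top',len(q),q.mean(0),cv2.minAreaRect((q[:,:2]*1000).astype(np.float32)))
q=P[(np.hypot(x-p[0],y-p[1])<.1)&(z>.12)&(z<p[2]+.1)];print(q.min(0))
"
```

```text
t 20.6 p [0.5331 0.025  0.1482] yaw -88.72 wz -0.005 shift(now) [ 0.0101 -0.01    0.2625] shift(after yaw) [ 0.0099 -0.0097  0.2625] F [-0.1 -0.2 -0.8] gap 0.189 grip 45.0 j [-3.  3. 84. -0. 92. 85.]
bar top 7171 [0.54319326 0.02364263 0.20312506] ((532.39404296875, 25.74582290649414), (40.91451644897461, 82.59808349609375), 76.54662322998047)
[0.48972153 0.00237287 0.12076018]
```

Call:
servo_tool --plan '[{"x":0.01,"y":-0.01,"z":0.06,"wx":0,"wy":0,"wz":0,"fingers":0},{"x":0,"y":0,"z":0.07,"wx":0,"wy":0,"wz":0,"fingers":0},{"x":0,"y":0,"z":0.06,"wx":0,"wy":0,"wz":0,"fingers":0},{"x":0,"y":0,"z":0.04,"wx":0,"wy":0,"wz":0,"fingers":0},{"x":0,"y":0,"z":0.02,"wx":0,"wy":0,"wz":0,"fingers":0},{"x":0,"y":0,"z":0.008,"wx":0,"wy":0,"wz":0,"fingers":0},{"x":0,"y":0,"z":0,"wx":0,"wy":0,"wz":0,"fingers":0},{"x":0,"y":0,"z":0,"wx":0,"wy":0,"wz":0,"fingers":0},{"x":0,"y":0,"z":0,"wx":0,"wy":0,"wz":0,"fingers":0}]'

```text
clock: 21.4
position: [0.5372, 0.0283, 0.0723]
ee_rot: [[1.0, 0.021, 0.003], [0.021, -1.0, -0.0], [0.003, 0.0, -1.0]]
force: [0.6, -0.5, -0.4]
finger_gap: 0.187
grip_force: 45.0
```

```bash
python3 -c "
from h import *
delta([.536,.165,.068],-88.5);tray2()
"
```

```text
t 21.4 p [0.5372 0.0283 0.0723] yaw -88.78 wz -0.0063 shift(now) [ 0.0055 -0.4558  0.0143] shift(after yaw) [ 0.0078 -0.4558  0.0143] F [ 0.6 -0.5 -0.4] gap 0.187 grip 45.0 j [-3.  6. 90.  0. 84. 86.]
tray [566.3  85.3] [170.3 168. ] yaw 2.1 spot [620.1  35.2] shift 16.8 knob [620.4  35.3] TCP in tray [-31.1 -55.9]
```

Call:
servo_tool --plan '[{"x":0,"y":0,"z":0.012,"wx":0,"wy":0,"wz":0,"fingers":0},{"x":0,"y":-0.01,"z":0,"wx":0,"wy":0,"wz":0,"fingers":0},{"x":0,"y":-0.025,"z":0,"wx":0,"wy":0,"wz":0,"fingers":0},{"x":0,"y":-0.025,"z":0,"wx":0,"wy":0,"wz":0,"fingers":0},{"x":0,"y":-0.025,"z":0,"wx":0,"wy":0,"wz":0,"fingers":0},{"x":0,"y":-0.025,"z":0,"wx":0,"wy":0,"wz":0,"fingers":0},{"x":0,"y":-0.025,"z":0,"wx":0,"wy":0,"wz":0,"fingers":0},{"x":0,"y":-0.025,"z":0,"wx":0,"wy":0,"wz":0,"fingers":0}]'

```text
clock: 22.12
position: [0.5352, 0.0775, 0.0673]
ee_rot: [[1.0, 0.022, 0.0], [0.022, -1.0, 0.0], [0.0, -0.0, -1.0]]
force: [0.3, -1.0, -0.8]
finger_gap: 0.188
grip_force: 45.0
```

```bash
python3 -c "
from h import *
delta([.536,.182,.068],-88.5);tray2()
"
```

```text
t 22.12 p [0.5352 0.0775 0.0673] yaw -88.75 wz -0.0055 shift(now) [ 0.0103 -0.3483 -0.0023] shift(after yaw) [ 0.0118 -0.3483 -0.0023] F [ 0.3 -1.  -0.8] gap 0.188 grip 45.0 j [ 2.  7. 90.  0. 83. 91.]
tray [566.2  85.7] [170.4 168.3] yaw 1.9 spot [619.9  35.4] shift 16.7 knob [617.4  33.8] TCP in tray [-31.3  -5.9]
```

Call:
servo_tool --plan '[{"x":0,"y":-0.028,"z":-0.002,"wx":0,"wy":0,"wz":0,"fingers":0},{"x":0,"y":-0.028,"z":-0.001,"wx":0,"wy":0,"wz":0,"fingers":0},{"x":0,"y":-0.028,"z":0,"wx":0,"wy":0,"wz":0,"fingers":0},{"x":0,"y":-0.028,"z":0,"wx":0,"wy":0,"wz":0,"fingers":0},{"x":0,"y":-0.028,"z":0,"wx":0,"wy":0,"wz":0,"fingers":0},{"x":0,"y":-0.028,"z":0,"wx":0,"wy":0,"wz":0,"fingers":0},{"x":0,"y":-0.028,"z":0,"wx":0,"wy":0,"wz":0,"fingers":0},{"x":0,"y":-0.028,"z":0,"wx":0,"wy":0,"wz":0,"fingers":0},{"x":0,"y":-0.028,"z":0,"wx":0,"wy":0,"wz":0,"fingers":0},{"x":0,"y":-0.028,"z":0,"wx":0,"wy":0,"wz":0,"fingers":0},{"x":0,"y":-0.028,"z":0,"wx":0,"wy":0,"wz":0,"fingers":0},{"x":0,"y":-0.028,"z":0,"wx":0,"wy":0,"wz":0,"fingers":0}]'

```text
clock: 23.17
position: [0.533, 0.1781, 0.0681]
ee_rot: [[1.0, 0.021, -0.0], [0.021, -1.0, 0.0], [-0.0, -0.0, -1.0]]
force: [-0.2, 0.3, -0.9]
finger_gap: 0.193
grip_force: 45.0
```

Call:
servo_tool --plan '[{"x":0,"y":-0.025,"z":0,"wx":0,"wy":0,"wz":0,"fingers":0},{"x":0,"y":0,"z":0,"wx":0,"wy":0,"wz":0,"fingers":0},{"x":0,"y":0,"z":0,"wx":0,"wy":0,"wz":0,"fingers":0},{"x":0,"y":0,"z":-0.06,"wx":0,"wy":0,"wz":0,"fingers":0},{"x":0,"y":0,"z":-0.1,"wx":0,"wy":0,"wz":0,"fingers":0},{"x":0,"y":0,"z":-0.1,"wx":0,"wy":0,"wz":0,"fingers":0},{"x":0,"y":0,"z":0,"wx":0,"wy":0,"wz":0,"fingers":0}]'

```text
clock: 23.75
position: [0.5368, 0.185, 0.1537]
ee_rot: [[1.0, 0.021, 0.013], [0.021, -1.0, 0.003], [0.013, -0.002, -1.0]]
force: [1.2, 0.1, 0.8]
finger_gap: 0.188
grip_force: 45.0
```

Run:
```python
from h import *
delta([.42,-.10,.15],-99);tray2()
for n in("wrist","scene"):
    im,D=snapshot(n);P=cloud(get_calibration(n),D)
    g=(im.max(2)<90)
    x,y,z=P[...,0],P[...,1],P[...,2]
    for nm,m in(("tub",(x>.48)&(x<.625)&(y>.165)&(y<.275)&(z<.06)&(D>0)),("tray",(x>.49)&(x<.64)&(y>.01)&(y<.168)&(z>.05)&(z<.075)&(D>0))):
        l,_,st,ce=cv2.connectedComponentsWithStats((m&g).astype(np.uint8))
        for i in range(1,l):
            if st[i,4]>15: print(n,nm,ce[i].round(),st[i,4],P[int(ce[i][1]),int(ce[i][0])].round(3))
```

```text
t 23.75 p [0.5368 0.185  0.1537] yaw -88.82 wz 0.2263 shift(now) [-0.409   0.9419  0.0049] shift(after yaw) [-0.2359  0.9994  0.0124] F [1.2 0.1 0.8] gap 0.188 grip 45.0 j [ 13.   7.  80.  -0.  93. 102.]
tray [566.1  85.4] [170.2 168.1] yaw 1.9 spot [619.8  35.1] shift 16.5 knob [607.6  49.3] TCP in tray [-27.1 100.4]
wrist tub [300. 192.] 446 [0.565 0.203 0.015]
wrist tray [346. 242.] 16 [0.531 0.164 0.052]
scene tub [447. 216.] 125 [0.526 0.194 0.02 ]
scene tub [458. 235.] 109 [0.57  0.201 0.019]
```

Call:
servo_tool --plan '[{"x":0,"y":0,"z":0,"wx":0,"wy":0,"wz":0.113,"fingers":0},{"x":0,"y":0,"z":0,"wx":0,"wy":0,"wz":0.113,"fingers":0},{"x":-0.012,"y":0.06,"z":0,"wx":0,"wy":0,"wz":0,"fingers":0},{"x":-0.012,"y":0.11,"z":0,"wx":0,"wy":0,"wz":0,"fingers":0},{"x":-0.012,"y":0.11,"z":0,"wx":0,"wy":0,"wz":0,"fingers":0},{"x":-0.012,"y":0.11,"z":0,"wx":0,"wy":0,"wz":0,"fingers":0},{"x":-0.012,"y":0.11,"z":0,"wx":0,"wy":0,"wz":0,"fingers":0},{"x":-0.012,"y":0.11,"z":0,"wx":0,"wy":0,"wz":0,"fingers":0},{"x":-0.012,"y":0.11,"z":0,"wx":0,"wy":0,"wz":0,"fingers":0},{"x":-0.012,"y":0.11,"z":0,"wx":0,"wy":0,"wz":0,"fingers":0},{"x":-0.012,"y":0.11,"z":0,"wx":0,"wy":0,"wz":0,"fingers":0},{"x":-0.012,"y":0.11,"z":0,"wx":0,"wy":0,"wz":0,"fingers":0}]'

```text
clock: 24.9
position: [0.4463, -0.1219, 0.1438]
ee_rot: [[0.988, -0.156, -0.004], [-0.156, -0.988, 0.002], [-0.004, -0.001, -1.0]]
force: [0.1, -0.8, -1.2]
finger_gap: 0.189
grip_force: 45.0
```

Call:
servo_tool --plan '[{"x":-0.012,"y":0.11,"z":0,"wx":0,"wy":0,"wz":0,"fingers":0},{"x":-0.012,"y":0.11,"z":0,"wx":0,"wy":0,"wz":0,"fingers":0},{"x":-0.012,"y":0.11,"z":0,"wx":0,"wy":0,"wz":0,"fingers":0},{"x":-0.012,"y":0.08,"z":0,"wx":0,"wy":0,"wz":0,"fingers":0},{"x":0,"y":0.036,"z":0,"wx":0,"wy":0,"wz":0,"fingers":0},{"x":0,"y":0,"z":0,"wx":0,"wy":0,"wz":0,"fingers":0},{"x":0,"y":0,"z":0,"wx":0,"wy":0,"wz":0,"fingers":0}]'

```text
clock: 25.48
position: [0.4129, -0.2499, 0.1447]
ee_rot: [[0.988, -0.156, -0.002], [-0.156, -0.988, 0.003], [-0.002, -0.002, -1.0]]
force: [-0.8, 0.5, -1.3]
finger_gap: 0.189
grip_force: 45.0
```

Run:
```python
from h import *
delta([.416,-.25,.0114],-99);tray2()
for n in("top","scene"):
    im,D=snapshot(n);P=cloud(get_calibration(n),D)
    g=(im.max(2)<(90 if n=="scene" else 235))
    x,y,z=P[...,0],P[...,1],P[...,2]
    for nm,m in(("tub",(x>.483)&(x<.62)&(y>.165)&(y<.27)&(z<.06)&(D>0)),("tray",(x>.49)&(x<.58)&(y>.01)&(y<.168)&(z>.05)&(z<.085)&(D>0))):
        if n=="top": print(nm,"pts z>0.012 in tub / z>.063 in tray",((m)&(z>(.012 if nm=="tub" else .063))).sum())
        gg=(m&((z>.011)&(z<.03)) if n=="top" and nm=="tub" else m&g)
        l,_,st,ce=cv2.connectedComponentsWithStats(gg.astype(np.uint8))
        for i in range(1,l):
            if st[i,4]>10: print(n,nm,ce[i].round(),st[i,2:5],P[int(ce[i][1]),int(ce[i][0])].round(3))
```

```text
t 25.48 p [ 0.4129 -0.2499  0.1447] yaw -98.99 wz 0.0001 shift(now) [ 1.110e-02 -3.000e-04  4.445e-01] shift(after yaw) [ 0.0102 -0.0014  0.4445] F [-0.8  0.5 -1.3] gap 0.189 grip 45.0 j [-38.  -3.  91.   0.  92.  61.]
tray [566.3  85.4] [170.5 168. ] yaw 2.1 spot [620.2  35.3] shift 16.9 knob [616.6  35.2] TCP in tray [-165.3 -328.9]
tub pts z>0.012 in tub / z>.063 in tray 364
top tub [216. 250.] [ 9  9 70] [0.568 0.199 0.02 ]
top tub [220. 268.] [  7  19 129] [0.529 0.189 0.019]
tray pts z>0.012 in tub / z>.063 in tray 0
scene tub [448. 216.] [ 11  19 107] [0.525 0.195 0.017]
scene tub [458. 235.] [ 11  12 102] [0.568 0.203 0.015]
```

All three caps are in the tub (one at (216,250), two touching at (220,268) in the top image) and the tray is empty. Setting the wiper down.

Call:
servo_tool --plan '[{"x":0.005,"y":0,"z":0.08,"wx":0,"wy":0,"wz":0,"fingers":0},{"x":0,"y":0,"z":0.1,"wx":0,"wy":0,"wz":0,"fingers":0},{"x":0,"y":0,"z":0.1,"wx":0,"wy":0,"wz":0,"fingers":0},{"x":0,"y":0,"z":0.08,"wx":0,"wy":0,"wz":0,"fingers":0},{"x":0,"y":0,"z":0.04,"wx":0,"wy":0,"wz":0,"fingers":0},{"x":0,"y":0,"z":0.02,"wx":0,"wy":0,"wz":0,"fingers":0},{"x":0,"y":0,"z":0.01,"wx":0,"wy":0,"wz":0,"fingers":0},{"x":0,"y":0,"z":0,"wx":0,"wy":0,"wz":0,"fingers":0},{"x":0,"y":0,"z":0,"wx":0,"wy":0,"wz":0,"fingers":0}]'

```text
clock: 26.38
position: [0.4159, -0.2513, 0.0184]
ee_rot: [[0.988, -0.155, 0.002], [-0.155, -0.988, -0.001], [0.002, 0.001, -1.0]]
force: [0.2, 0.0, -1.6]
finger_gap: 0.188
grip_force: 45.0
```

Call:
servo_tool --plan '[{"x":0,"y":0,"z":0.01,"wx":0,"wy":0,"wz":0,"fingers":0},{"x":0,"y":0,"z":0.008,"wx":0,"wy":0,"wz":0,"fingers":0},{"x":0,"y":0,"z":0.005,"wx":0,"wy":0,"wz":0,"fingers":0},{"x":0,"y":0,"z":0,"wx":0,"wy":0,"wz":0,"fingers":0},{"x":0,"y":0,"z":0,"wx":0,"wy":0,"wz":0,"fingers":0}]'

```text
clock: 26.8
position: [0.4154, -0.2515, 0.0114]
ee_rot: [[0.988, -0.156, 0.001], [-0.156, -0.988, -0.001], [0.002, 0.001, -1.0]]
force: [-1.1, 1.4, 5.7]
finger_gap: 0.187
grip_force: 45.0
```

Down and in contact. Open, rise, and check.

Call:
servo_tool --plan '[{"x":0,"y":0,"z":-0.003,"wx":0,"wy":0,"wz":0,"fingers":0.5},{"x":0,"y":0,"z":0,"wx":0,"wy":0,"wz":0,"fingers":0.5},{"x":0,"y":0,"z":0,"wx":0,"wy":0,"wz":0,"fingers":0.5},{"x":0,"y":0,"z":0,"wx":0,"wy":0,"wz":0,"fingers":0.5},{"x":0,"y":0,"z":-0.05,"wx":0,"wy":0,"wz":0,"fingers":0.5},{"x":0,"y":0,"z":-0.1,"wx":0,"wy":0,"wz":0,"fingers":0.5},{"x":0,"y":0,"z":-0.1,"wx":0,"wy":0,"wz":0,"fingers":0.5},{"x":0,"y":0,"z":-0.1,"wx":0,"wy":0,"wz":0,"fingers":0.5},{"x":0,"y":0,"z":-0.1,"wx":0,"wy":0,"wz":0,"fingers":0.5},{"x":0,"y":0,"z":0,"wx":0,"wy":0,"wz":0,"fingers":0.5},{"x":0,"y":0,"z":0,"wx":0,"wy":0,"wz":0,"fingers":0.5},{"x":0,"y":0,"z":0,"wx":0,"wy":0,"wz":0,"fingers":0.5}]'

```text
clock: 27.8
position: [0.4144, -0.2507, 0.1451]
ee_rot: [[0.988, -0.156, -0.001], [-0.156, -0.988, 0.001], [-0.001, -0.001, -1.0]]
force: [-0.1, 0.3, 0.3]
finger_gap: 0.499
grip_force: 0.0
```

Run:
```python
from h import *
delta([.416,-.25,.0114],-99);tray2()
im,D=snapshot('wrist');P=cloud(get_calibration('wrist'),D);x,y,z=P[...,0],P[...,1],P[...,2]
q=P[(z>.055)&(z<.075)&(abs(x-.416)<.07)&(abs(y+.25)<.04)]
print(len(q),q.mean(0),np.percentile(q[:,2],[5,50,95]),cv2.minAreaRect((q[:,:2]*1000).astype(np.float32)))
```

```text
t 27.8 p [ 0.4144 -0.2507  0.1451] yaw -98.95 wz 0.0011 shift(now) [ 0.0055 -0.0029  0.4458] shift(after yaw) [ 0.0049 -0.0032  0.4458] F [-0.1  0.3  0.3] gap 0.499 grip 0.0 j [-38.  -3.  91.   0.  92.  61.]
tray [566.2  85.3] [170.3 168.1] yaw 2.2 spot [620.1  35.3] shift 16.9 knob [616.5  35.2] TCP in tray [-164.7 -329.8]
2706 [ 0.41559873 -0.25231084  0.06592908] [0.06331986 0.06616328 0.06747478] ((413.22442626953125, -252.09072875976562), (17.961292266845703, 84.32447814941406), 80.78948974609375)
```

The wiper is upright with its top at 66 mm, and the tray, weight and caps are as required. Handing in.

```bash
python3 -c "
from workcell import close_job
print(close_job())"
```

```text
the job is handed in; nothing more can be done
None
```

The job is handed in but the verdict was not shown; by my last camera checks, the tray is turned with its open side to the tub (about 3° off square), its weighted corner moved about 17 mm, the three caps are in the tub, and the wiper stands upright on the bench.

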